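# Pin, bolt and check a crayon mould

### The job

Close the crayon mould: set the cover plate on it with the yellow-ringed holes together, push the brass-handled drift pin fully home through those two holes to line the plate up, and only then drop every blue-headed clamp bolt from the rack fully home, each into one of the three plain holes. When all the bolts are in, pull the drift pin and stand it back fully in an empty hole of the rack. Last, hold the spot thermometer about 10 cm from the black disc on the mould's side, nose aimed at the middle of the disc, keep it steady for two seconds, and lay it flat in the middle of its mat; leave the tape rolls and the bowl alone.

Things in the scene. Friction and masses are not known exactly. Their poses are not given: they have to be found in the camera images.
- mould_top (a point): Centre of the top face of the mould, a dark steel block 190 (its x) x 140 (its y) x 70 mm high, fixed to the bench; this point is 70 mm above the bench. The mould is turned by up to 0.35 rad. z is up. A sloped aluminium plate with the black disc sticks out 28 mm on its -y side, below the top.
- mould_hole0 (a point): Mouth centre, on the mould's top face, of the yellow-ringed hole (17 mm wide, 56 mm deep), at (-65, -42) mm from mould_top in the mould's axes. It is for the drift pin.
- mould_hole1 (a point): Mouth of a plain bolt hole (17 mm wide, 56 mm deep), at (+65, -42) mm from mould_top in the mould's axes.
- mould_hole2 (a point): Mouth of a plain bolt hole, same size, at (-65, +42) mm.
- mould_hole3 (a point): Mouth of a plain bolt hole, same size, at (+65, +42) mm.
- target (a point): Centre of the black disc (40 mm across) on the sloped plate on the mould's -y side, 57 mm above the bench; it faces the mould's -y and 45 degrees up.
- cover_grip (a point): Grip point of the cover: a loose plate 170 (x) x 120 (y) x 10 mm, 0.5 kg, flat on the bench, within 0.65 rad of the mould's yaw. The point is over its centre, 32 mm above its underside, in the red fin (60 mm along x, 14 mm thick, 10 to 52 mm above the underside). 17 mm holes at (+-65, +-42) mm, the one at (-65, -42) ringed yellow. Seated: axes as the mould's, point 32 mm above mould_top.
- cover_hole0 (a point): Centre of the cover's yellow-ringed hole, at the underside of the plate; it belongs over mould_hole0.
- cover_hole3 (a point): Centre of the cover's opposite hole (+65, +42), at the underside; it belongs over mould_hole3. With only the pin in, the plate can still swing round it until a bolt is in.
- pin_grip (a point): Centre of the drift pin's upright brass handle (24 mm round, 50 mm high). 25 mm below this point begins a steel pin 15.4 mm thick, 60 mm long, its last 32 mm tapering to a 6 mm tip, which pulls the holes in line. Fully home, the handle rests on plate or rack: this point 35 mm above mould_top, or 25 mm above the rack hole. It starts in a rack hole.
- bolt1_grip (a point): Centre of the blue round head (30 mm across, 44 mm high) of an upright clamp bolt that just drops in (no thread). 22 mm below begins a shank 14 mm thick, 52 mm long, the last 12 mm tapered to 7 mm. Fully home, the head rests on the cover, this point 32 mm above mould_top. It starts in a rack hole, 22 mm above its mouth. Two or three of the three bolts are present.
- bolt2_grip (a point): Centre of the blue round head (30 mm across, 44 mm high) of an upright clamp bolt that just drops in (no thread). 22 mm below begins a shank 14 mm thick, 52 mm long, the last 12 mm tapered to 7 mm. Fully home, the head rests on the cover, this point 32 mm above mould_top. It starts in a rack hole, 22 mm above its mouth. Two or three of the three bolts are present.
- bolt3_grip (a point): Centre of the blue round head (30 mm across, 44 mm high) of an upright clamp bolt that just drops in (no thread). 22 mm below begins a shank 14 mm thick, 52 mm long, the last 12 mm tapered to 7 mm. Fully home, the head rests on the cover, this point 32 mm above mould_top. It starts in a rack hole, 22 mm above its mouth. Two or three of the three bolts are present.
- rack_hole0 (a point): Mouth centre of a square 18 mm through hole in the wooden rack's top, a fixed block 260 (its x) x 70 x 65 mm high; the four holes stand in a row along the rack's x, 62 mm apart. Which holds the pin and which the bolts varies.
- rack_hole1 (a point): Mouth centre of a square 18 mm through hole in the wooden rack's top, a fixed block 260 (its x) x 70 x 65 mm high; the four holes stand in a row along the rack's x, 62 mm apart. Which holds the pin and which the bolts varies.
- rack_hole2 (a point): Mouth centre of a square 18 mm through hole in the wooden rack's top, a fixed block 260 (its x) x 70 x 65 mm high; the four holes stand in a row along the rack's x, 62 mm apart. Which holds the pin and which the bolts varies.
- rack_hole3 (a point): Mouth centre of a square 18 mm through hole in the wooden rack's top, a fixed block 260 (its x) x 70 x 65 mm high; the four holes stand in a row along the rack's x, 62 mm apart. Which holds the pin and which the bolts varies.
- thermo_center (a point): Centre of the white spot thermometer, a rounded bar 150 mm long (its x), 36 mm wide, 44 mm high, 0.22 kg, lying flat on its mat; half-way up (22 mm). x points to its round grey nose, along its line of sight; z is up.
- thermo_nose (a point): Front of the thermometer's nose, 75 mm ahead of thermo_center on the same line; x is the line of sight.
- mat_center (a point): Centre of the green-edged flat mat (260 (its x) x 150 mm, too thin to matter), at bench height.
- thermo: The same thermometer; origin under its centre.
- tape1: Bystander: roll of cream tape, 104 mm across, 26 mm high; origin under its centre.
- tape2: Bystander: roll of brown tape, 96 mm across, 36 mm high; origin under its centre.
- bowl: Bystander: white bowl of coloured wax plugs, 140 mm across, about 65 mm high; origin under its centre.
Things that resemble listed ones, but are neither listed nor needed, are in the scene too. Leave any red look-alike of the part that bears pin_grip alone.

How it is judged:
On the way, in this order (a step that is already met when the one before it is completed fails the run):
1. the cover lies flat on the mould, the drift pin is fully home through the two yellow-ringed holes, and no bolt has been fitted yet (horizontal distance between cover_hole0 and mould_hole0 below 0.005 m and horizontal distance between cover_hole3 and mould_hole3 below 0.005 m and z of cover_grip in the frame of mould_top below 0.035 m and angle between cover_grip's own z axis and vertical below 0.04 rad and horizontal distance between pin_grip and mould_hole0 below 0.007 m and z of pin_grip in the frame of mould_top below 0.04 m and horizontal distance between each of bolt1_grip, bolt2_grip, bolt3_grip and mould_top above 0.12 m), for 0.3 s.
2. every bolt present is fully home in a plain hole while the drift pin is still in (horizontal distance between cover_hole0 and mould_hole0 below 0.005 m and horizontal distance between cover_hole3 and mould_hole3 below 0.005 m and z of cover_grip in the frame of mould_top below 0.035 m and angle between cover_grip's own z axis and vertical below 0.04 rad and horizontal distance between pin_grip and mould_hole0 below 0.007 m and z of pin_grip in the frame of mould_top below 0.04 m and ((horizontal distance between bolt1_grip and mould_hole1 below 0.007 m and z of bolt1_grip in the frame of mould_top below 0.037 m) or (horizontal distance between bolt1_grip and mould_hole2 below 0.007 m and z of bolt1_grip in the frame of mould_top below 0.037 m) or (horizontal distance between bolt1_grip and mould_hole3 below 0.007 m and z of bolt1_grip in the frame of mould_top below 0.037 m)) and ((horizontal distance between bolt2_grip and mould_hole1 below 0.007 m and z of bolt2_grip in the frame of mould_top below 0.037 m) or (horizontal distance between bolt2_grip and mould_hole2 below 0.007 m and z of bolt2_grip in the frame of mould_top below 0.037 m) or (horizontal distance between bolt2_grip and mould_hole3 below 0.007 m and z of bolt2_grip in the frame of mould_top below 0.037 m)) and ((horizontal distance between bolt3_grip and mould_hole1 below 0.007 m and z of bolt3_grip in the frame of mould_top below 0.037 m) or (horizontal distance between bolt3_grip and mould_hole2 below 0.007 m and z of bolt3_grip in the frame of mould_top below 0.037 m) or (horizontal distance between bolt3_grip and mould_hole3 below 0.007 m and z of bolt3_grip in the frame of mould_top below 0.037 m))), for 0.3 s.
3. the drift pin stands fully home in a hole of the rack (((horizontal distance between pin_grip and rack_hole0 below 0.009 m and z of pin_grip in the frame of rack_hole0 below 0.03 m) or (horizontal distance between pin_grip and rack_hole1 below 0.009 m and z of pin_grip in the frame of rack_hole1 below 0.03 m) or (horizontal distance between pin_grip and rack_hole2 below 0.009 m and z of pin_grip in the frame of rack_hole2 below 0.03 m) or (horizontal distance between pin_grip and rack_hole3 below 0.009 m and z of pin_grip in the frame of rack_hole3 below 0.03 m)) and ((horizontal distance between bolt1_grip and mould_hole1 below 0.007 m and z of bolt1_grip in the frame of mould_top below 0.037 m) or (horizontal distance between bolt1_grip and mould_hole2 below 0.007 m and z of bolt1_grip in the frame of mould_top below 0.037 m) or (horizontal distance between bolt1_grip and mould_hole3 below 0.007 m and z of bolt1_grip in the frame of mould_top below 0.037 m)) and ((horizontal distance between bolt2_grip and mould_hole1 below 0.007 m and z of bolt2_grip in the frame of mould_top below 0.037 m) or (horizontal distance between bolt2_grip and mould_hole2 below 0.007 m and z of bolt2_grip in the frame of mould_top below 0.037 m) or (horizontal distance between bolt2_grip and mould_hole3 below 0.007 m and z of bolt2_grip in the frame of mould_top below 0.037 m)) and ((horizontal distance between bolt3_grip and mould_hole1 below 0.007 m and z of bolt3_grip in the frame of mould_top below 0.037 m) or (horizontal distance between bolt3_grip and mould_hole2 below 0.007 m and z of bolt3_grip in the frame of mould_top below 0.037 m) or (horizontal distance between bolt3_grip and mould_hole3 below 0.007 m and z of bolt3_grip in the frame of mould_top below 0.037 m))), for 0.3 s.
4. the thermometer's nose is 5 to 16 cm from the black disc and its line of sight passes within 15 mm (up and sideways) of the disc's centre, steady for 1.5 s (x of target in the frame of thermo_nose between 0.05 and 0.16 m and linear speed of thermo below 0.03 m/s and angular speed of thermo below 0.15 rad/s and y of target in the frame of thermo_nose between -0.015 and 0.015 m and z of target in the frame of thermo_nose between -0.015 and 0.015 m), for 1.5 s.
At the end, for the whole second after the job is handed in: The cover lies flat on the mould with its holes within 5 mm of the mould's, every bolt present is fully home (to 5 mm) in one of the three plain holes, the drift pin stands fully home (to 5 mm) in a rack hole, and the thermometer lies flat and still on its mat, its centre within 60 mm of the mat's (all of step 3 and horizontal distance between cover_hole0 and mould_hole0 below 0.005 m and horizontal distance between cover_hole3 and mould_hole3 below 0.005 m and z of cover_grip in the frame of mould_top below 0.035 m and angle between cover_grip's own z axis and vertical below 0.04 rad and horizontal distance between thermo_center and mat_center below 0.06 m and height (world z) of thermo_center below 0.027 m and angle between thermo_center's own z axis and vertical below 0.1 rad and linear speed of thermo below 0.02 m/s); the robot touches nothing.
It fails at once if the cream tape roll is moved more than 30 mm (distance of tape1 from where it was at the start of the episode above 0.03 m).
It fails at once if the brown tape roll is moved more than 30 mm (distance of tape2 from where it was at the start of the episode above 0.03 m).
It fails at once if the bowl is moved more than 30 mm (distance of bowl from where it was at the start of the episode above 0.03 m).
Of bolt1, bolt2, bolt3 only 2 to 3 are there at a start; the rules pass over those that are not, and their reading is None.
At some moment in a run one of cover, thermo may be knocked a few centimetres aside while the robot is not near it.
It also fails if it takes over 210 s, if anything falls off the work surface, if the arm or the gripper's body presses on something with over 40 N, if the wrist force passes 120 N, or if a joint passes its speed limit or range.

### The arm

A 6-joint arm with a two-finger parallel gripper is mounted at the origin on the work surface. World frame = base frame: x ahead of the robot, y to its left, z up, the work surface at z = 0. Lengths are in m, angles in rad, forces in N, time in s.
With the tool pointing down it reaches from about 0.4 to 0.825 m from the base axis. Payload 7 kg.
Tool frame: the origin (TCP) lies at the very end of the fingers, on their centre line; the grasp point (between the pads) lies 19 mm behind it (bot.hold_point_z is the distance from the TCP to the grasp point, in m); z points along the fingers, x is the direction in which the jaws open and shut, and the axes are right-handed (so a half turn about z gives the same grasp; the last joint's range is limited). The gripper opens to 85 mm and grips with 20 to 120 N. Pads are 22 mm wide; open, the fingers measure 114 mm over their backs; the gripper's body (76 mm by 85 mm) begins 54 mm behind the grasp point. The pads swing forward as they close: fully open they stand 13 mm farther back than shut.
Start: joints at [1.592, 0.359, 0.012, 0, -1.224, -0.288], TCP at [0.178, 0.651, 0.231] pointing down, gripper open.
Joint ranges: [-3.07, 3.07], [-1.43, 2.12], [-1.02, 1.25], [-3.03, 1.67], [-3.05, -0], [-3.03, 3.03]. Speed limits (rad/s): [2.39, 2.39, 3.01, 3.14, 3.14, 3.14].

### API

Orientations are given as a unit quaternion [x, y, z, w].
In Python, from workcell import bot, cams, workorder gives the robot as it stands. The module is installed in compiled form; this text tells all that it offers.
- The arm moves only by the tool play_rows, never from a script. Its argument "motion" is one flat list of numbers, 7 for each row, row after row: the opening, from 0 (shut) to 1 (fully open), then the shift along the tool's x, y, z scaled (see below), then the turn, a rotation vector about the tool's x, y, z scaled (see below). In form: [hand, dx, dy, dz, rx, ry, rz, hand, dx, dy, dz, rx, ry, rz, ...]. A call has 1 to 12 rows; each row is the pose to reach, as a shift and turn from the pose commanded when the call began, along the tool's axes at that moment; what a row does not reach only later rows make up. The controller multiplies each number of a shift by 0.2 m and each number of a turn by 45 degrees. A row lasts 1/12 s, in which the tool goes at most 41.7 mm and 7.16 degrees, less where a joint would pass 70% of its speed; a pose out of reach is approached as far as the arm can. A call with a number of a shift or a turn outside -1 to 1 is refused whole. A call with a gripper value outside its range is refused whole. The fingers move at their own pace and stop on an object; "grip_force" is the grip in N (left out, the last holds). Time passes only in rows, so rows that repeat a pose let the fingers close. It gives the time, the measured TCP pose, the force and the opening at its end, in the units of the state.
- bot.get_obs(): the state, without advancing time (a new reading comes with each control period).
- cams.get_image(name): name is "scene" or "top" or "wrist"; returns a dict with "color" (420x560x3 uint8, red, green, blue), "fx", "fy", "cx", "cy" (pixels), "pose" (4x4, takes a point from camera to world coordinates); the wrist camera has in their place "tool_from_camera" (4x4, takes a point from camera to tool coordinates, whose origin is the TCP and whose axes are the tool frame's). Camera axes: x right, y down, z forward; pixel columns grow to the right and rows downward; lengths in m; the calibration is good to about 2 mm. A picture is of the moment at which its call begins: read the wrist's pose just before it. There is no depth.
- workorder.sign_off(): hands the job in, once; it reports no verdict.
The state is a dict: "t": time; "qpos": joint angles; "dq": joint speeds; "joint_torque": joint torques, N m; "position": TCP position; "eef_rot": TCP orientation; "wrist_force": force on the tool from outside, world axes, zero at the start; "ft_torque": the same for the moment, N m; "finger_gap": finger opening in m.
Only numpy, scipy, OpenCV 4.12 (cv2) and the standard library are available. Lean on these libraries where they do the work, as an engineer would, in place of code of your own. Each camera call takes 0.05 s, during which the arm holds its last target.

## Working session

There is one attempt and no reset: what is moved stays moved. The work goes in short steps, Python scripts to look and compute and a tool call to move; the robot and the scene stay as the last step left them, time stands still between calls to the robot, and variables do not carry over. Pictures are saved under pics/ and viewed, and the job is handed in when it is done.

Besides the shell and the picture viewer there is one more tool, called after ">>>" in YAML: its name, and indented under it one key for each argument. play_rows: Moves the arm, as the interface text tells. Its arguments: {"type":"object","properties":{"motion":{"type":"array"},"grip_force":{"type":"number"}},"required":["motion"]}

```bash
mkdir -p pics; ls
python3 - <<'E'
from workcell import bot,cams,workorder
import cv2,numpy as np
np.set_printoptions(precision=4,suppress=True)
print(bot.get_obs(), bot.hold_point_z)
for n in ["scene","top","wrist"]:
    d=cams.get_image(n)
    cv2.imwrite(f"pics/{n}0.png",d["color"][:,:,::-1])
    print(n,{k:v for k,v in d.items() if k!="color"})
E
```

```text
pics
{'t': 0.0, 'qpos': array([ 1.5921,  0.3594,  0.011 , -0.0004, -1.2241, -0.2881]), 'dq': array([ 0.001 ,  0.0016,  0.0004,  0.0014, -0.001 , -0.0003]), 'joint_torque': array([ -0.0013, -58.3306,  29.3427,   6.9366,  -0.0058,  -0.    ]), 'position': array([0.1778, 0.6506, 0.2304]), 'eef_rot': array([-0.6067,  0.7949, -0.0006, -0.0006]), 'wrist_force': array([-0.6499, -0.0405, -0.0164]), 'ft_torque': array([-0.0583,  0.0242,  0.0259]), 'finger_gap': 0.08527353669796665} 0.0187
scene {'fx': 527.0145824935324, 'fy': 527.0145824935324, 'cx': 280.57059152292084, 'cy': 208.4412547263278, 'pose': array([[-0.4879,  0.7067, -0.5123,  1.2201],
       [ 0.8728,  0.3865, -0.2981,  0.347 ],
       [-0.0127, -0.5926, -0.8054,  1.0928],
       [ 0.    ,  0.    ,  0.    ,  1.    ]])}
top {'fx': 501.206083168933, 'fy': 501.206083168933, 'cx': 278.9161140986596, 'cy': 208.2439854920353, 'pose': array([[-0.0028, -0.9937,  0.112 ,  0.4408],
       [-1.    ,  0.0019, -0.0079, -0.01  ],
       [ 0.0077, -0.1121, -0.9937,  1.3606],
       [ 0.    ,  0.    ,  0.    ,  1.    ]])}
wrist {'fx': 317.752145264631, 'fy': 317.752145264631, 'cx': 284.5152322033813, 'cy': 210.9620009693565, 'tool_from_camera': array([[ 1.    ,  0.0005, -0.0008, -0.0008],
       [-0.0003,  0.9592,  0.2828, -0.0708],
       [ 0.001 , -0.2828,  0.9592, -0.1417],
       [ 0.    ,  0.    ,  0.    ,  1.    ]])}
```

View pics/scene0.png

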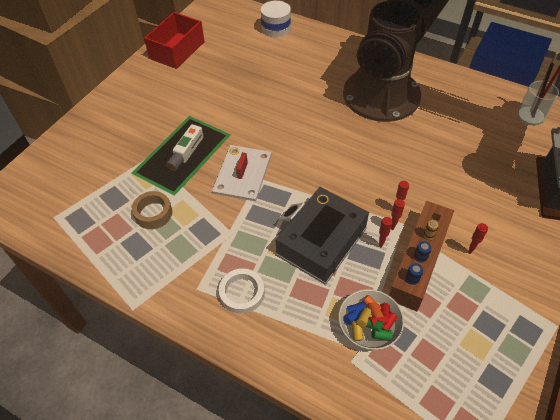

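View pics/top0.png

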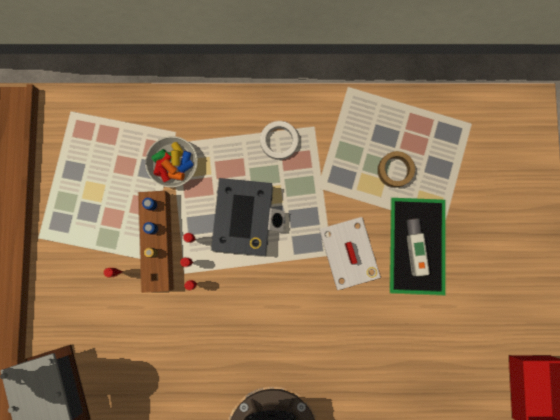

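View pics/wrist0.png

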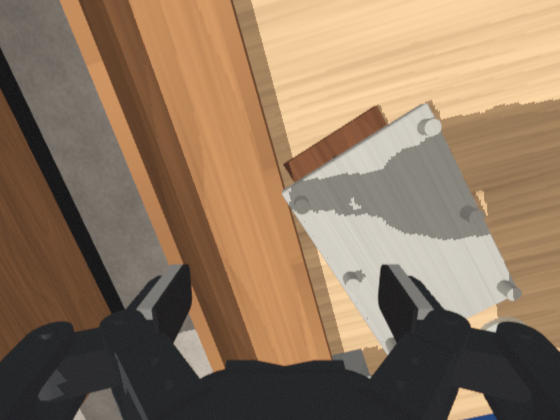

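Scene: mould at about (243,217) in the top view, cover at (350,255), thermometer and mat at (418,247). The rack is at (155,242), with two bolts at (150,204) and (150,228), the pin at (149,253) and an empty hole at (154,277). I'll zoom in for features.

```bash
cat > h.py <<'E'
from workcell import bot,cams,workorder
import cv2,numpy as np
from scipy.spatial.transform import Rotation as R
np.set_printoptions(precision=4,suppress=True)
def cam(n):
    o=bot.get_obs(); d=cams.get_image(n)
    if n=="wrist":
        T=np.eye(4);T[:3,:3]=R.from_quat(o["eef_rot"]).as_matrix();T[:3,3]=o["position"]
        d["pose"]=T@d["tool_from_camera"]
    return d
def ray(d,u,v):
    P=d["pose"];r=P[:3,:3]@np.array([(u-d["cx"])/d["fx"],(v-d["cy"])/d["fy"],1]);return P[:3,3],r
def onz(d,u,v,z):
    o,r=ray(d,u,v);return o+r*(z-o[2])/r[2]
def proj(d,p):
    P=d["pose"];c=P[:3,:3].T@(np.asarray(p)-P[:3,3]);return np.array([d["fx"]*c[0]/c[2]+d["cx"],d["fy"]*c[1]/c[2]+d["cy"]])
def two(d1,p1,d2,p2):
    o1,r1=ray(d1,*p1);o2,r2=ray(d2,*p2);r1=r1/np.linalg.norm(r1);r2=r2/np.linalg.norm(r2)
    A=np.stack([r1,-r2],1);s=np.linalg.lstsq(A,o2-o1,rcond=None)[0]
    a=o1+s[0]*r1;b=o2+s[1]*r2;return (a+b)/2,np.linalg.norm(a-b)
def save(name,d,box=None,s=1,marks=()):
    im=d["color"][:,:,::-1].copy()
    if box is None: box=(0,0,560,420)
    x0,y0,x1,y1=box;im=cv2.resize(im[y0:y1,x0:x1],None,fx=s,fy=s,interpolation=cv2.INTER_CUBIC)
    for (u,v) in marks: cv2.drawMarker(im,(int((u+.5-x0)*s),int((v+.5-y0)*s)),(255,0,255),cv2.MARKER_CROSS,10,1)
    cv2.imwrite(f"pics/{name}.png",im)
def st():
    o=bot.get_obs();print("t%.2f"%o["t"],"pos",o["position"],"q",o["eef_rot"],"F",o["wrist_force"],"gap%.4f"%o["finger_gap"]);return o
def move(p,yaw,R2=None):
    """tool-down target: tcp p, jaw axis x at world yaw. prints scaled shift/turn from current pose"""
    o=bot.get_obs();Rc=R.from_quat(o["eef_rot"])
    if R2 is None: R2=down(yaw)
    s=Rc.inv().apply(np.asarray(p)-o["position"])/0.2; t=(Rc.inv()*R2).as_rotvec()/(np.pi/4)
    print("shift",s,"turn",t, "rows",max(np.linalg.norm(s)*.2/.0417,np.linalg.norm(t)*45/7.16))
def down(yaw):
    x=np.array([np.cos(yaw),np.sin(yaw),0]);z=np.array([0,0,-1.]);return R.from_matrix(np.stack([x,np.cross(z,x),z],1))
E
python3 - <<'E'
from h import *
d=cam("top")
save("tz1",d,(130,170,290,300),5)
save("tz2",d,(310,185,460,305),5)
E
```

```text
(no output)
```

View pics/tz1.png

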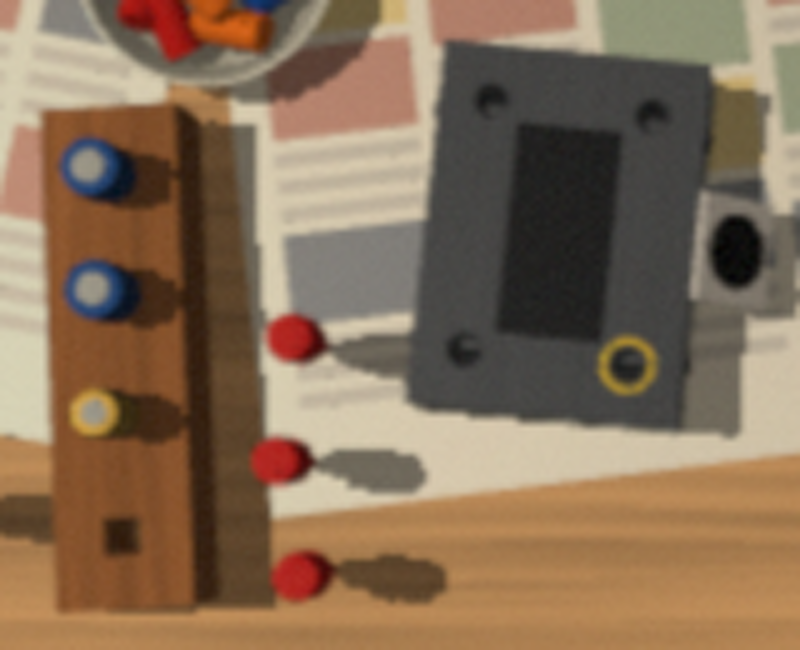

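View pics/tz2.png

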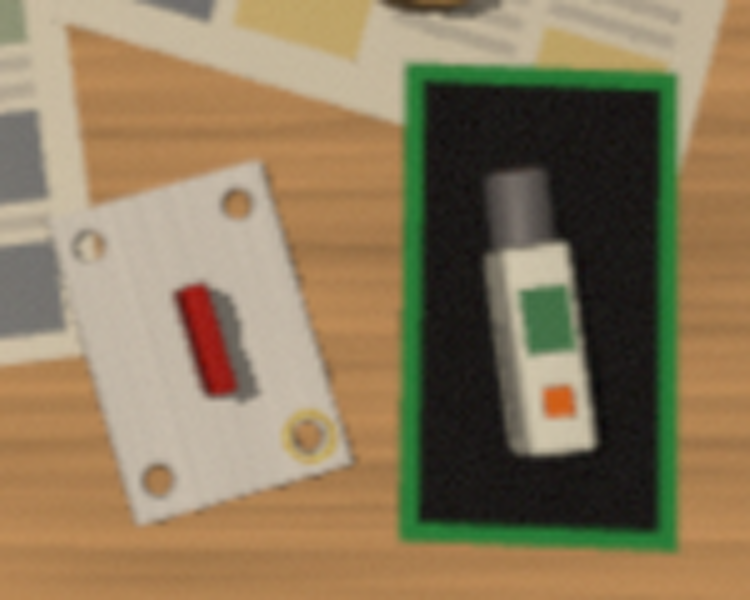

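Top view: the mould, ringed hole (256,243 px), cover with its ring at (371,272), and mat are clear. Getting the coarse poses now.

Run:
```python
from h import *
d=cam("top")
def W(lst,x0,y0,z): return np.array([onz(d,x0+x/5-.4,y0+y/5-.4,z) for x,y in lst])
m=W([(628,365),(463,349),(491,100),(653,115)],130,170,.07)   # h0,h2,h3,h1
def fit(pts,mod):
    a=mod-mod.mean(0);b=pts[:,:2]-pts[:,:2].mean(0)
    th=np.arctan2((a[:,0]*b[:,1]-a[:,1]*b[:,0]).sum(),(a*b).sum());c,s=np.cos(th),np.sin(th)
    t=pts[:,:2].mean(0)-np.array([[c,-s],[s,c]])@mod.mean(0)
    return t,th,np.linalg.norm(b-a@np.array([[c,s],[-s,c]]),axis=1)
mod=np.array([(-65,-42),(-65,42),(65,42),(65,-42)])/1e3
print("mould",fit(m,mod))
c=W([(446,42),(711,67),(682,431),(410,403)],130,170,.07)
print("mould corners",fit(c,np.array([(95,70),(95,-70),(-95,-70),(-95,70)])/1e3))
print("cover",fit(W([(308,436),(157,479),(88,246),(236,204)],310,185,.01),mod))
print("mat",fit(W([(407,63),(678,75),(677,550),(402,540)],310,185,0),np.array([(130,75),(130,-75),(-130,-75),(-130,75)])/1e3))
print("rackempty",W([(120,536)],130,170,.065))
print("bolts",W([(88,165),(92,288)],130,170,.109),"pin",W([(94,411)],130,170,.115))
print("thermo nose/top back",W([(518,172),(560,452)],310,185,.03))
```

```text
mould (array([0.5666, 0.0768]), np.float64(-0.09893397365567799), array([0.0006, 0.0007, 0.0003, 0.0005]))
mould corners (array([0.5651, 0.075 ]), np.float64(-0.08966274116351407), array([0.0001, 0.0016, 0.0008, 0.0017]))
cover (array([ 0.4724, -0.2089]), np.float64(0.27658915245003246), array([0.0003, 0.0005, 0.0001, 0.0005]))
mat (array([ 0.4917, -0.3977]), np.float64(-0.040844437870461874), array([0.0007, 0.0015, 0.0014, 0.0014]))
rackempty [[0.4111 0.3006 0.065 ]]
bolts [[0.5968 0.3107 0.109 ]
 [0.5349 0.3071 0.109 ]] pin [[0.4735 0.303  0.115 ]]
thermo nose/top back [[ 0.5612 -0.3792  0.03  ]
 [ 0.4129 -0.3965  0.03  ]]
```

Run:
```python
from h import *
st()
move([.34,.52,.25],-1.84-.75)
```

```text
t0.25 pos [0.1779 0.6509 0.2309] q [-0.6068  0.7949 -0.0003 -0.0003] F [-0.7841 -0.6821  0.4096] gap0.0850
shift [ 0.4177 -0.9543 -0.0953] turn [-0.0005 -0.0009  0.958 ] rows 6.020813027107616
```

>>> play_rows:
  motion: [1,0.42,-0.95,-0.1,0,0,0.95,1,0.42,-0.95,-0.1,0,0,0.95,1,0.42,-0.95,-0.1,0,0,0.95,1,0.42,-0.95,-0.1,0,0,0.95,1,0.42,-0.95,-0.1,0,0,0.95,1,0.42,-0.95,-0.1,0,0,0.95,1,0.42,-0.95,-0.1,0,0,0.95]

```text
t: 0.83
position: [0.3409, 0.5185, 0.2519]
eef_rot: [-0.271, 0.963, 0.0, 0.0]
wrist_force: [-0.9, 0.6, 0.1]
finger_gap: 0.0855
```

Run:
```python
from h import *
st();print(bot.get_obs()["qpos"])
move([.44,.36,.25],-2.59-.6)
```

```text
t0.83 pos [0.3409 0.5185 0.2519] q [-0.2709  0.9626  0.0003  0.0002] F [-0.8624  0.586   0.0581] gap0.0855
[ 1.3034  0.2572 -0.0847  0.     -1.2281 -0.7548]
shift [-0.0095 -0.9343  0.0089] turn [0.0009 0.0005 0.7601] rows 4.777478923893866
```

>>> play_rows:
  motion: [1,0,-0.93,0,0,0,0.76,1,0,-0.93,0,0,0,0.76,1,0,-0.93,0,0,0,0.76,1,0,-0.93,0,0,0,0.76,1,0,-0.93,0,0,0,0.76,1,0,-0.93,0,0,0,0.76]

```text
t: 1.33
position: [0.4385, 0.3597, 0.2514]
eef_rot: [0.021, 1.0, -0.0, -0.0]
wrist_force: [-0.0, 1.1, -0.7]
finger_gap: 0.0852
```

Run:
```python
from h import *
st()
d=cam("wrist")
save("w1",d)
for p in [(.4111,.3006,.065),(.5968,.3107,.109),(.5349,.3071,.109),(.4735,.303,.115)]: print(proj(d,p))
move([.47,.2,.25],-3.19-.6)
```

```text
t1.33 pos [0.4385 0.3597 0.2514] q [ 0.0214  0.9998 -0.0001 -0.0001] F [-0.0213  1.1142 -0.6749] gap0.0852
[308.529  128.1663]
[102.0594 150.8758]
[171.2317 143.6804]
[239.7284 136.2271]
shift [-0.1902 -0.7992  0.0067] turn [ 0.0002 -0.      0.7775] rows 4.886288306678235
```

View pics/w1.png

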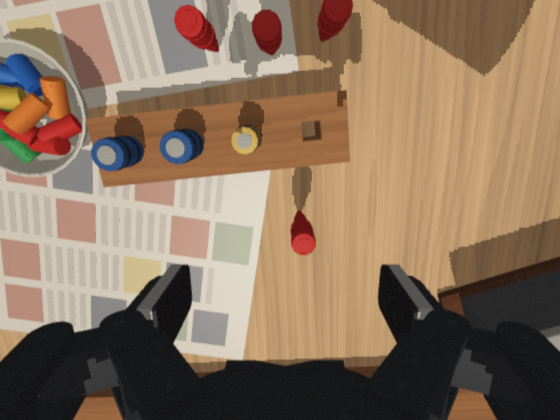

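Wrist view: empty hole at (311,130), pin top (243,140), bolt tops (176,147) and (108,154), one red look-alike at (303,240).

Run:
```python
from h import *
st()
d=cam("wrist")
save("w1z",d,(80,80,360,200),2.8)
print(onz(d,310.5,130.5,.065),onz(d,107,154.5,.109),onz(d,176,147.5,.109),onz(d,244,141,.115))
```

```text
t1.38 pos [0.438  0.3612 0.2514] q [0.0189 0.9998 0.0001 0.    ] F [-0.8164  0.8221 -0.1196] gap0.0854
[0.409  0.3044 0.065 ] [0.5928 0.3163 0.109 ] [0.5309 0.3126 0.109 ] [0.47   0.3088 0.115 ]
```

View pics/w1z.png

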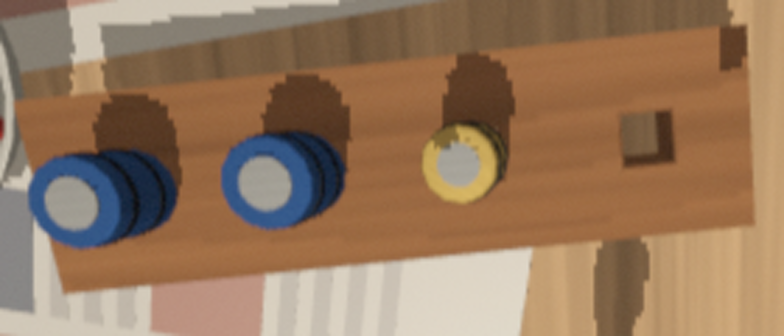

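>>> play_rows:
  motion: [1,-0.19,-0.8,0,0,0,0.78,1,-0.19,-0.8,0,0,0,0.78,1,-0.19,-0.8,0,0,0,0.78,1,-0.19,-0.8,0,0,0,0.78,1,-0.19,-0.8,0,0,0,0.78,1,-0.19,-0.8,0,0,0,0.78]

```text
t: 1.93
position: [0.4693, 0.2005, 0.2515]
eef_rot: [0.321, 0.947, 0.0, 0.0]
wrist_force: [1.0, 0.0, -0.1]
finger_gap: 0.0852
```

Run:
```python
from h import *
st()
move([.52,.06,.27],1.847)
```

```text
t1.93 pos [0.4693 0.2005 0.2515] q [0.3214 0.9469 0.0003 0.0001] F [ 1.0314  0.027  -0.0545] gap0.0852
shift [-0.6289 -0.4029 -0.0928] turn [ 0.0006 -0.0002  0.815 ] rows 5.122097275908021
```

>>> play_rows:
  motion: [1,-0.63,-0.4,-0.1,0,0,0.82,1,-0.63,-0.4,-0.1,0,0,0.82,1,-0.63,-0.4,-0.1,0,0,0.82,1,-0.63,-0.4,-0.1,0,0,0.82,1,-0.63,-0.4,-0.1,0,0,0.82,1,-0.63,-0.4,-0.1,0,0,0.82,1,-0.63,-0.4,-0.1,0,0,0.82]

```text
t: 2.52
position: [0.5211, 0.0622, 0.2709]
eef_rot: [0.6, 0.8, -0.0, -0.0]
wrist_force: [-0.5, -0.5, 0.7]
finger_gap: 0.0853
```

Run:
```python
from h import *
st()
d=cam("wrist");save("w2",d)
move([.49,-.1,.25],1.847)
```

```text
t2.52 pos [0.5211 0.0622 0.2709] q [ 0.6005  0.7996 -0.0002 -0.0002] F [-0.4837 -0.4861  0.6624] gap0.0853
shift [-0.7362 -0.376   0.1048] turn [-0.0006 -0.0001  0.0098] rows 3.9963810969230047
```

View pics/w2.png

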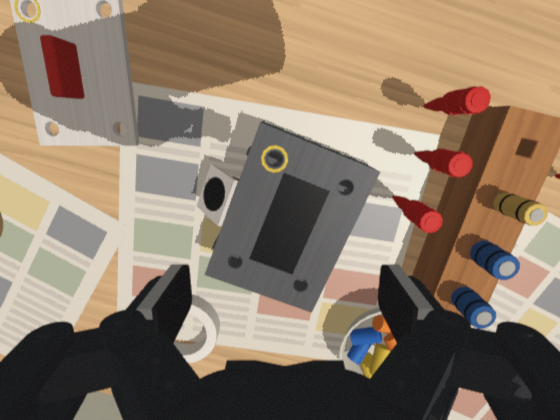

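Run:
```python
from h import *
st()
d=cam("wrist");save("w2z",d,(190,110,390,310),3)
np.save("w2pose.npy",d["pose"])
```

```text
t2.57 pos [0.521  0.0624 0.2709] q [ 0.6     0.8    -0.0002 -0.0002] F [-0.5363 -0.7324 -0.4694] gap0.0851
```

View pics/w2z.png

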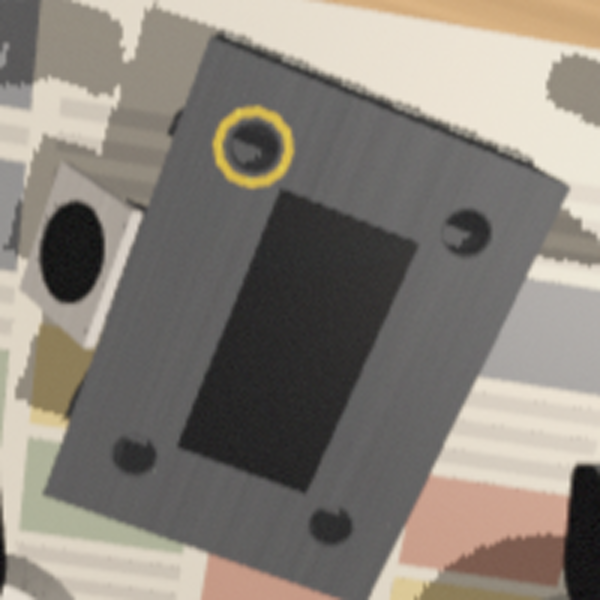

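```bash
cat >> h.py <<'E'
def fit(pts,mod):
    pts=np.asarray(pts);mod=np.asarray(mod)/1e3
    a=mod-mod.mean(0);b=pts[:,:2]-pts[:,:2].mean(0)
    th=np.arctan2((a[:,0]*b[:,1]-a[:,1]*b[:,0]).sum(),(a*b).sum());c,s=np.cos(th),np.sin(th)
    t=pts[:,:2].mean(0)-np.array([[c,-s],[s,c]])@mod.mean(0)
    return t,th,np.linalg.norm(b-a@np.array([[c,s],[-s,c]]),axis=1)
HOL=[(-65,-42),(-65,42),(65,-42),(65,42)]
E
python3 - <<'E'
from h import *
d=cam("wrist");d["pose"]=np.load("w2pose.npy")
Z=lambda l,z:[onz(d,190+x/3-.33,110+y/3-.33,z) for x,y in l]
print(fit(Z([(254,147),(466,232),(134,454),(330,525)],.07),HOL))
print(fit(Z([(218,38),(567,187),(45,492)],.07),[(-95,-70),(-95,70),(95,-70)]))
print("disc",Z([(72,252)],.057))
st();move([.49,-.1,.25],1.847)
E
```

```text
(array([0.5633, 0.0803]), np.float64(-0.09802501947174523), array([0.0005, 0.0004, 0.0005, 0.0004]))
(array([0.5635, 0.0809]), np.float64(-0.10374962627101915), array([0.0019, 0.0028, 0.0016]))
disc [array([ 0.5545, -0.0108,  0.057 ])]
t2.67 pos [0.5208 0.0622 0.2711] q [ 0.6006  0.7995 -0.0001 -0.0001] F [ 0.3592 -0.1442  0.1733] gap0.0853
shift [-0.7363 -0.3737  0.1054] turn [-0.0005 -0.      0.0077] rows 3.9922526005685706
```

Mould from the wrist: centre (0.563, 0.080), yaw −0.098, with hole residuals of 0.5 mm. The top view differs from it by a constant of about 5 mm, so I trust the wrist. Now to the cover.

>>> play_rows:
  motion: [1,-0.74,-0.37,0.1,0,0,0,1,-0.74,-0.37,0.1,0,0,0,1,-0.74,-0.37,0.1,0,0,0,1,-0.74,-0.37,0.1,0,0,0,1,-0.74,-0.37,0.1,0,0,0,1,-0.74,-0.37,0.1,0,0,0]

```text
t: 3.17
position: [0.4894, -0.1028, 0.2511]
eef_rot: [0.603, 0.798, -0.0, -0.0]
wrist_force: [1.0, 0.3, -0.1]
finger_gap: 0.0856
```

Run:
```python
from h import *
st()
d=cam("wrist");save("w3",d,(150,0,450,300),2);np.save("w3pose.npy",d["pose"])
print(proj(d,[.469,-.204,.01]))
move([.47,-.2,.16],1.847)
```

```text
t3.17 pos [ 0.4894 -0.1028  0.2511] q [ 0.6032  0.7976 -0.0001 -0.0001] F [ 0.995   0.2968 -0.0618] gap0.0856
[205.2057 139.608 ]
shift [-0.4454 -0.2301  0.4566] turn [ 0.0002 -0.      0.0007] rows 3.2521577155325394
```

View pics/w3.png

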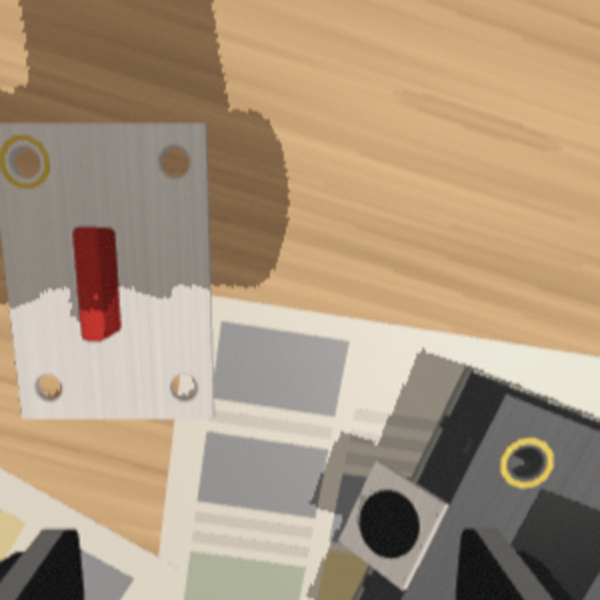

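Run:
```python
from h import *
d=cam("wrist");d["pose"]=np.load("w3pose.npy")
Z=lambda l,z:[onz(d,150+x/2-.25,y/2-.25,z) for x,y in l]
print(fit(Z([(24,162),(174,162),(48,387),(183,386)],.01),HOL))
print(fit(Z([(24,162),(174,162),(48,387),(183,386)],.008),HOL))
st()
move([.4685,-.205,.12],1.847)
```

```text
(array([ 0.4695, -0.2058]), np.float64(0.27944880719657866), array([0.0004, 0.0007, 0.0005, 0.0008]))
(array([ 0.4698, -0.2063]), np.float64(0.27944880719657883), array([0.0002, 0.0004, 0.0001, 0.0004]))
t3.27 pos [ 0.4903 -0.1011  0.2515] q [0.6025 0.7981 0.0002 0.0001] F [ 0.0835 -0.1511 -0.3379] gap0.0855
shift [-0.47   -0.2472  0.6572] turn [ 0.0005 -0.      0.0016] rows 4.052399226125771
```

>>> play_rows:
  motion: [1,-0.47,-0.25,0.66,0,0,0,1,-0.47,-0.25,0.66,0,0,0,1,-0.47,-0.25,0.66,0,0,0,1,-0.47,-0.25,0.66,0,0,0,1,-0.47,-0.25,0.66,0,0,0,1,-0.47,-0.25,0.66,0,0,0]

```text
t: 3.77
position: [0.4665, -0.2053, 0.1173]
eef_rot: [0.603, 0.798, -0.001, -0.002]
wrist_force: [0.7, 0.2, 0.5]
finger_gap: 0.0853
```

Run:
```python
from h import *
st()
d=cam("wrist");save("w4",d);np.save("w4pose.npy",d["pose"])
print(proj(d,[.4695,-.206,.052]))
move([.4695,-.2058,.018],1.850)
```

```text
t3.77 pos [ 0.4665 -0.2053  0.1173] q [ 0.603   0.7978 -0.0012 -0.0018] F [0.6992 0.1983 0.514 ] gap0.0853
[280.1768 230.7103]
shift [-0.0059  0.0069  0.5052] turn [-0.0016 -0.0001 -0.0027] rows 2.423350413797067
```

View pics/w4.png

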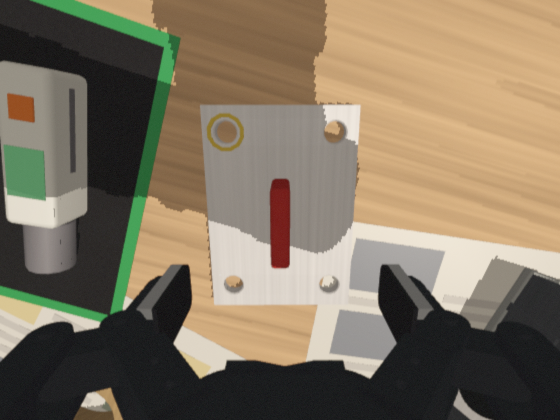

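>>> play_rows:
  motion: [1,0,0,0.2,0,0,0,1,0,0,0.4,0,0,0,1,0,0,0.505,0,0,0,1,0,0,0.505,0,0,0,0,0,0,0.505,0,0,0,0,0,0,0.505,0,0,0,0,0,0,0.505,0,0,0,0,0,0,0.505,0,0,0,0,0,0,0.505,0,0,0,0,0,0,0.505,0,0,0]
  grip_force: 60

```text
t: 4.65
position: [0.4685, -0.2061, 0.0197]
eef_rot: [0.603, 0.798, 0.001, 0.001]
wrist_force: [-7.6, 6.0, 22.1]
finger_gap: 0.0135
```

Run:
```python
from h import *
st()
d=cam("wrist");save("w5",d)
```

```text
t4.65 pos [ 0.4685 -0.2061  0.0197] q [0.6033 0.7976 0.0005 0.0012] F [-7.5521  6.0382 22.1008] gap0.0135
```

View pics/w5.png

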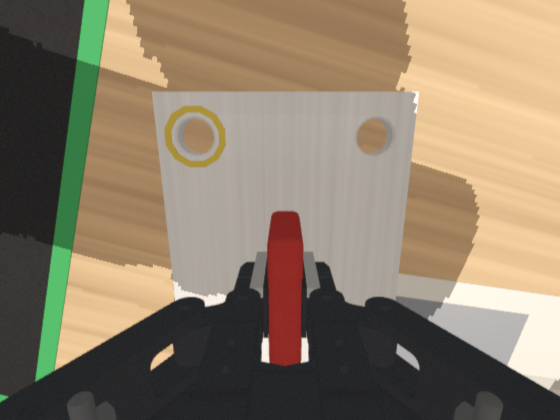

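Fin gripped (gap 13.5 mm). Ring hole at (195,136), neighbour at (374,136). Lift and compute the cover pose in the tool.

>>> play_rows:
  motion: [0,0,0,-0.2,0,0,0,0,0,0,-0.4,0,0,0,0,0,0,-0.6,0,0,0,0,0,0,-0.8,0,0,0,0,0,0,-0.8,0,0,0]

```text
t: 5.12
position: [0.471, -0.2068, 0.1862]
eef_rot: [0.603, 0.798, 0.002, 0.005]
wrist_force: [1.0, -0.6, -5.5]
finger_gap: 0.0137
```

```bash
cat >> h.py <<'E'
MT=np.array([.5633,.0803,.07]);MY=-.098
def mp(x,y,z=0):
    c,s=np.cos(MY),np.sin(MY);x/=1e3;y/=1e3;return MT+np.array([c*x-s*y,s*x+c*y,z/1e3])
E
python3 - <<'E'
from h import *
st()
d=cam("wrist");save("w6",d,(120,60,440,300),2.5)
d["pose"]=d["tool_from_camera"]
for u,v in [(195,136),(373.5,136)]: print(onz(d,u,v,.0097))
move([.52,-.06,.18],1.85-.37)
E
```

```text
t5.12 pos [ 0.471  -0.2068  0.1862] q [0.603  0.7977 0.0025 0.0054] F [ 0.9594 -0.6172 -5.4803] gap0.0137
[-0.0402 -0.0639  0.0097]
[ 0.0427 -0.0639  0.0097]
shift [0.6344 0.4415 0.0136] turn [0.0103 0.0017 0.4658] rows 3.7075794748429494
```

View pics/w6.png

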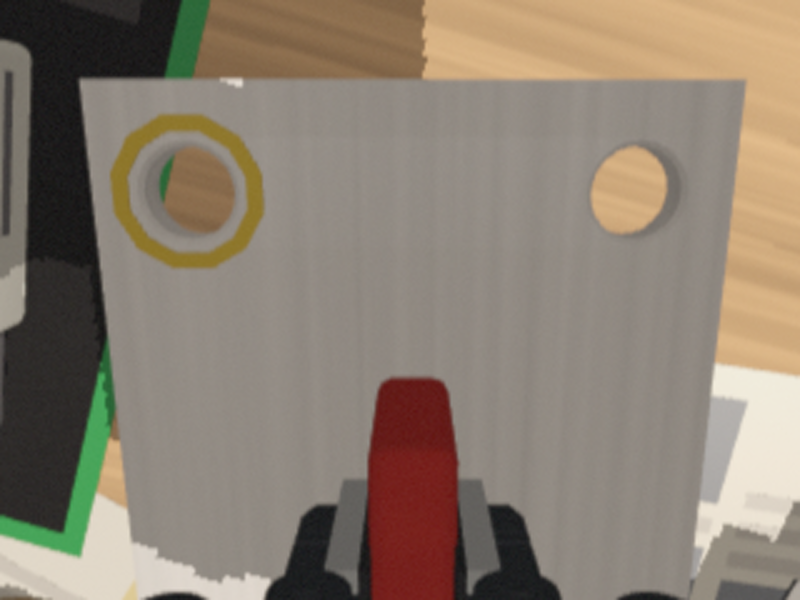

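>>> play_rows:
  motion: [0,0.63,0.44,0,0,0,0.47,0,0.63,0.44,0,0,0,0.47,0,0.63,0.44,0,0,0,0.47,0,0.63,0.44,0,0,0,0.47,0,0.63,0.44,0,0,0,0.47,0,0.63,0.44,0,0,0,0.47]

```text
t: 5.67
position: [0.5169, -0.0585, 0.1761]
eef_rot: [0.739, 0.674, -0.001, -0.001]
wrist_force: [-0.3, 0.3, -6.5]
finger_gap: 0.0133
```

Run:
```python
from h import *
st()
d=cam("wrist");save("w7",d)
move([.5626,.0791,.135],1.473)
```

```text
t5.67 pos [ 0.5169 -0.0585  0.1761] q [ 0.7386  0.6742 -0.0014 -0.0013] F [-0.2725  0.3335 -6.4957] gap0.0133
shift [0.7127 0.1669 0.2049] turn [-0.0052  0.0007  0.0072] rows 3.645884113395329
```

View pics/w7.png

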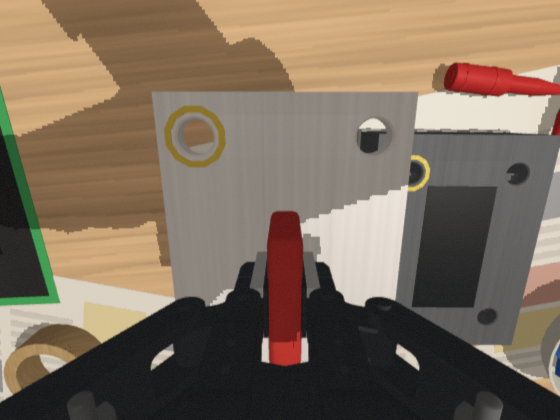

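>>> play_rows:
  motion: [0,0.71,0.165,0.2,0,0,0,0,0.71,0.165,0.2,0,0,0,0,0.71,0.165,0.2,0,0,0,0,0.71,0.165,0.2,0,0,0,0,0.71,0.165,0.2,0,0,0,0,0.71,0.165,0.2,0,0,0]

```text
t: 6.22
position: [0.5629, 0.0774, 0.1361]
eef_rot: [0.739, 0.673, -0.002, -0.001]
wrist_force: [0.0, -0.3, -5.8]
finger_gap: 0.0132
```

Run:
```python
from h import *
st()
d=cam("wrist");save("w8",d,(140,60,440,285),2.6)
T=d["pose"]
for x,y in HOL[:2]: print(proj(d,mp(x,y)))
move([.5626,.0791,.1],1.473)
```

```text
t6.22 pos [0.5629 0.0774 0.1361] q [ 0.7393  0.6733 -0.0019 -0.0008] F [ 0.0088 -0.3468 -5.7758] gap0.0132
[221.7655 130.2797]
[353.9893 130.9551]
shift [ 0.0123 -0.0018  0.1838] turn [-0.0039  0.002   0.0044] rows 0.8833828808251621
```

View pics/w8.png

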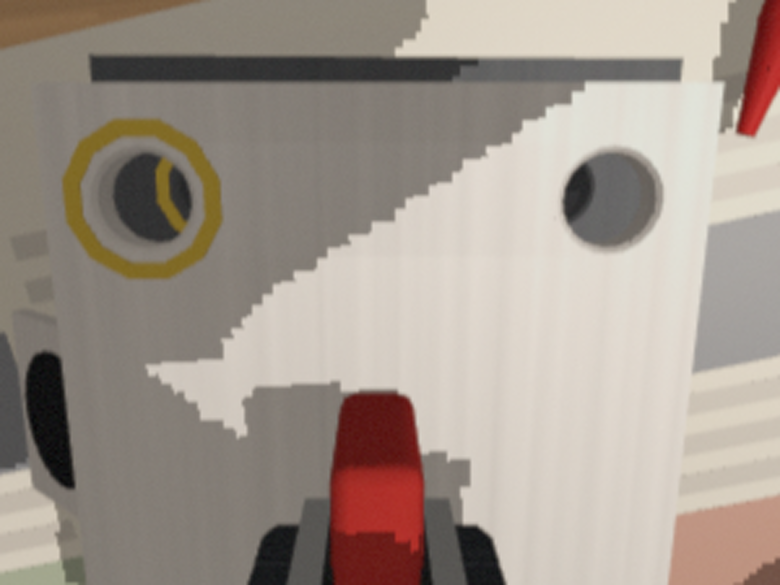

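>>> play_rows:
  motion: [0,0.01,0,0.1,0,0,0,0,0.01,0,0.18,0,0,0,0,0.01,0,0.18,0,0,0,0,0.01,0,0.18,0,0,0]

```text
t: 6.6
position: [0.5632, 0.0778, 0.1018]
eef_rot: [0.74, 0.673, -0.001, -0.0]
wrist_force: [0.1, -0.4, -5.8]
finger_gap: 0.0135
```

Run:
```python
from h import *
st()
d=cam("wrist");save("w9",d,(140,60,440,285),2.6)
for x,y in HOL[:2]: print((proj(d,mp(x,y))-[140,60])*2.6)
move([.5626,.0791,.089],1.473)
```

```text
t6.60 pos [0.5632 0.0778 0.1018] q [ 0.7401  0.6725 -0.0013 -0.0003] F [ 0.1399 -0.4436 -5.7608] gap0.0135
[177.5989 187.5408]
[588.9377 188.6923]
shift [ 0.0031 -0.008   0.0691] turn [-0.0002  0.0007  0.0033] rows 0.33399567575736155
```

View pics/w9.png

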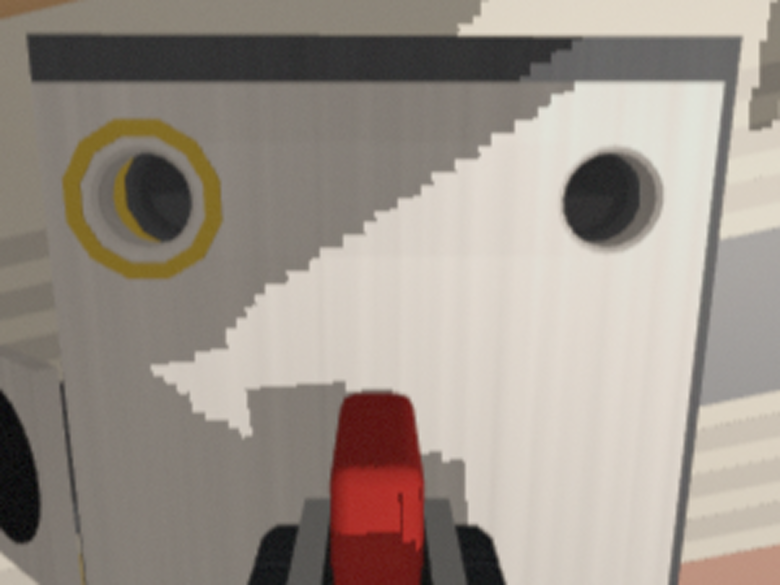

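Run:
```python
from h import *
o=st()
for x,y in HOL[:2]: print(R.from_quat(o["eef_rot"]).inv().apply(mp(x,y)-o["position"]))
d=cam("wrist");d["pose"]=d["tool_from_camera"]
print([onz(d,140+x/2.6-.3,60+y/2.6-.3,.0097+.002) for x,y in [(143,198),(612,199)]])
print([onz(d,140+x/2.6-.3,60+y/2.6-.3,.032) for x,y in [(166,197),(600,197)]])
```

```text
t6.65 pos [0.5641 0.0783 0.1028] q [ 0.7399  0.6727 -0.0002  0.0001] F [-0.3105 -0.4827 -5.4068] gap0.0129
[-0.0399 -0.0661  0.0329]
[ 0.0441 -0.0659  0.0328]
[array([-0.0411, -0.0643,  0.0117]), array([ 0.0438, -0.0642,  0.0117])]
[array([-0.042 , -0.0634,  0.032 ]), array([ 0.0469, -0.0634,  0.032 ])]
```

>>> play_rows:
  motion: [0,0.003,-0.006,0.03,0,0,0,0,0.003,-0.006,0.05,0,0,0,0,0.003,-0.006,0.06,0,0,0,0,0.003,-0.006,0.065,0,0,0]

```text
t: 7.03
position: [0.5628, 0.0802, 0.0898]
eef_rot: [0.739, 0.673, -0.0, 0.0]
wrist_force: [-8.3, -0.3, 10.5]
finger_gap: 0.013
```

Run:
```python
from h import *
st()
d=cam("wrist");save("w10",d,(140,60,440,285),2.6)
```

```text
t7.03 pos [0.5628 0.0802 0.0898] q [ 0.7394  0.6732 -0.0003  0.    ] F [-8.2993 -0.3497 10.5145] gap0.0130
```

View pics/w10.png

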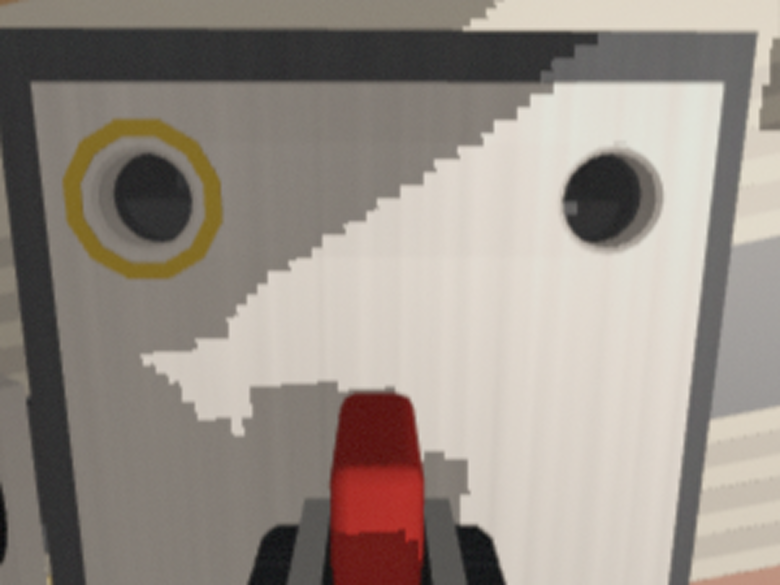

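Seated, with the mould holes showing concentrically through both cover holes. Release and rise.

>>> play_rows:
  motion: [0.8,0,0,0,0,0,0,0.8,0,0,0,0,0,0,0.8,0,0,0,0,0,0,0.8,0,0,0,0,0,0,1,0,0,-0.2,0,0,0,1,0,0,-0.4,0,0,0,1,0,0,-0.6,0,0,0,1,0,0,-0.8,0,0,0,1,0,0,-0.8,0,0,0]

```text
t: 7.83
position: [0.5671, 0.0811, 0.2587]
eef_rot: [0.739, 0.674, 0.006, 0.003]
wrist_force: [1.2, -0.2, 0.7]
finger_gap: 0.0855
```

Run:
```python
from h import *
st();print(bot.get_obs()["qpos"])
d=cam("wrist");save("w11",d);np.save("w11pose.npy",d["pose"])
for x,y in HOL: print(proj(d,mp(x,y,10)))
# pin
move([.50,.24,.26],1.473)
```

```text
t7.83 pos [0.5671 0.0811 0.2587] q [0.7391 0.6735 0.0061 0.0033] F [ 1.2361 -0.25    0.7354] gap0.0855
[ 0.4857  0.1658 -0.1883  0.0035 -1.2033 -2.1505]
[237.996  119.0166]
[324.9439 119.5059]
[242.4986 243.6483]
[319.8068 243.8726]
shift [ 0.7605 -0.4004 -0.0267] turn [ 0.0111 -0.0052  0.0055] rows 4.124221373471833
```

View pics/w11.png

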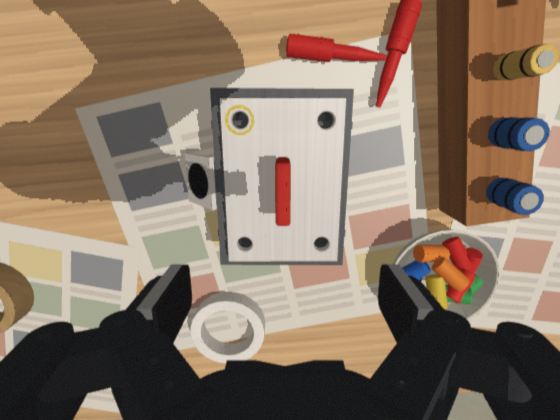

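Cover is on, square on the mould, with ring at (240,120) over the predicted hole. Now the pin.

>>> play_rows:
  motion: [1,0.76,-0.4,0,0,0,0,1,0.76,-0.4,0,0,0,0,1,0.76,-0.4,0,0,0,0,1,0.76,-0.4,0,0,0,0,1,0.76,-0.4,0,0,0,0,1,0.76,-0.4,0,0,0,0,0.55,0.76,-0.4,0,0,0,0]

```text
t: 8.47
position: [0.4973, 0.2394, 0.2488]
eef_rot: [0.739, 0.674, -0.0, 0.0]
wrist_force: [-0.3, -0.3, -0.1]
finger_gap: 0.0752
```

Run:
```python
from h import *
st()
d=cam("wrist");save("w12",d);np.save("w12pose.npy",d["pose"])
print(proj(d,[.47,.3088,.115]))
move([.47,.30,.2],1.55)
```

```text
t8.47 pos [0.4973 0.2394 0.2488] q [ 0.739   0.6737 -0.0005  0.    ] F [-0.3038 -0.289  -0.0737] gap0.0752
[359.9615 164.5514]
shift [ 0.2922 -0.1661  0.244 ] turn [-0.0007  0.0009 -0.0929] rows 1.9918704574305064
```

View pics/w12.png

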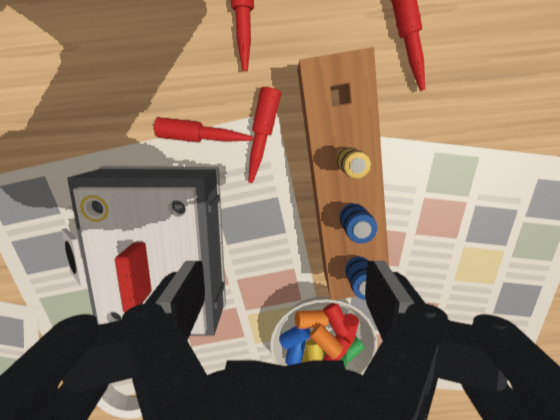

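The red look-alikes seem to be lying differently; check the top view.

Run:
```python
from h import *
d=cam("top");save("t2",d,(90,130,460,310),2.1)
d=cam("scene");save("s2",d,(200,120,520,360),2.4)
```

```text
(no output)
```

View pics/t2.png

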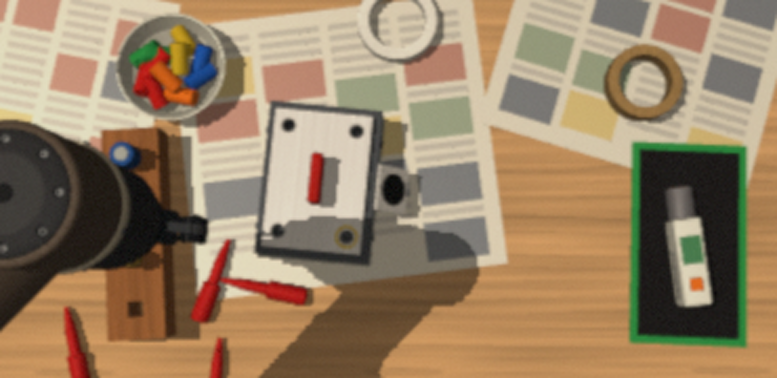

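View pics/s2.png

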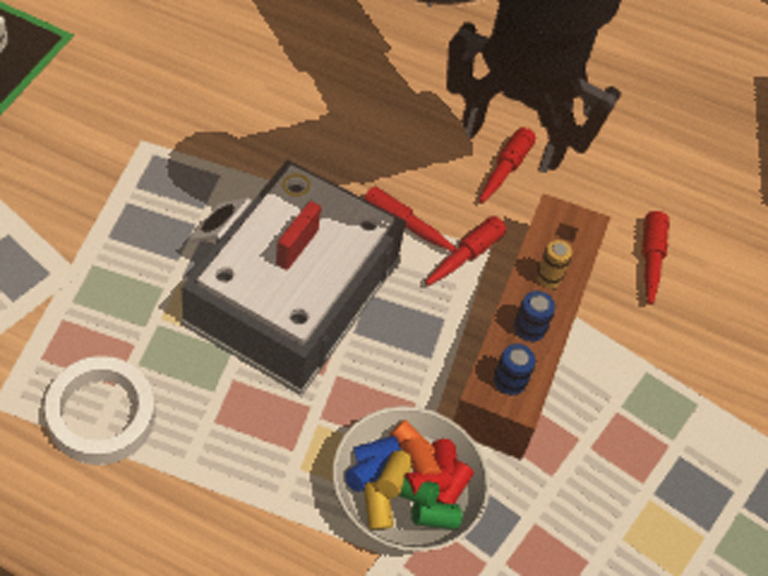

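The look-alikes (balanced on their tips) toppled by themselves; nothing relevant was hit. Pin top seen at (358,164) against a predicted (360,164.5), which is good.

Run:
```python
from h import *
st();move([.47,.308,.16],1.55)
```

```text
t8.62 pos [0.498  0.2381 0.249 ] q [ 0.74    0.6726 -0.0003  0.    ] F [-0.068   0.312   0.7217] gap0.0543
shift [ 0.3346 -0.1724  0.445 ] turn [-0.0004  0.0006 -0.0948] rows 2.7953440826597378
```

>>> play_rows:
  motion: [0.55,0.33,-0.17,0.2,0,0,-0.09,0.55,0.33,-0.17,0.44,0,0,-0.09,0.55,0.33,-0.17,0.44,0,0,-0.09,0.55,0.33,-0.17,0.44,0,0,-0.09,0.55,0.33,-0.17,0.44,0,0,-0.09]

```text
t: 9.03
position: [0.4696, 0.3068, 0.1595]
eef_rot: [0.715, 0.699, -0.002, 0.0]
wrist_force: [-0.1, 0.4, 0.8]
finger_gap: 0.0472
```

Run:
```python
from h import *
st()
d=cam("wrist");save("w13",d);np.save("w13pose.npy",d["pose"])
print(proj(d,[.47,.308,.115]))
move([.47,.308,.075],1.55)
```

```text
t9.03 pos [0.4696 0.3068 0.1595] q [ 0.7154  0.6987 -0.002   0.0003] F [-0.1373  0.3864  0.8202] gap0.0472
[284.6341 238.8064]
shift [ 0.004  -0.0032  0.4312] turn [-0.0003  0.0016 -0.0037] rows 2.068197321299867
```

View pics/w13.png

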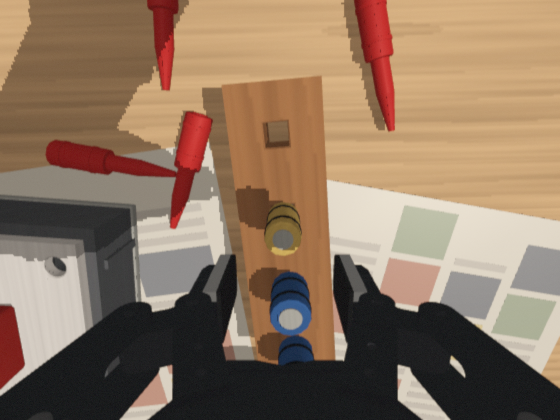

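>>> play_rows:
  motion: [0.55,0,0,0.2,0,0,0,0.55,0,0,0.35,0,0,0,0.55,0,0,0.41,0,0,0,0.55,0,0,0.41,0,0,0,0,0,0,0.41,0,0,0,0,0,0,0.41,0,0,0,0,0,0,0.41,0,0,0,0,0,0,0.41,0,0,0,0,0,0,0.41,0,0,0]
  grip_force: 70

```text
t: 9.83
position: [0.4713, 0.3077, 0.0817]
eef_rot: [0.715, 0.699, 0.001, 0.001]
wrist_force: [3.5, -5.2, 2.3]
finger_gap: 0.0222
```

Run:
```python
from h import *
st()
d=cam("wrist");save("w14",d)
d["pose"]=np.load("w13pose.npy")
print("hole",onz(d,277.5,133.5,.065))
move([.47,.308,.22],1.55)
```

```text
t9.83 pos [0.4713 0.3077 0.0817] q [0.7153 0.6988 0.0012 0.0005] F [ 3.5207 -5.215   2.2708] gap0.0222
hole [0.4079 0.3042 0.065 ]
shift [ 0.002  -0.0051 -0.6915] turn [ 0.003  -0.0012 -0.0033] rows 3.316558042964181
```

View pics/w14.png

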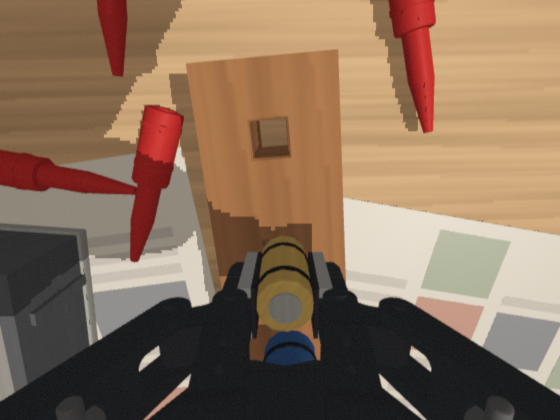

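>>> play_rows:
  motion: [0,0,0,-0.1,0,0,0,0,0,0,-0.25,0,0,0,0,0,0,-0.4,0,0,0,0,0,0,-0.55,0,0,0,0,0,0,-0.7,0,0,0,0,0,0,-0.8,0,0,0,0,0,0,-0.8,0,0,0]

```text
t: 10.47
position: [0.4723, 0.3097, 0.2468]
eef_rot: [0.715, 0.699, 0.006, -0.0]
wrist_force: [0.5, 0.2, -1.5]
finger_gap: 0.0217
```

Run:
```python
from h import *
st()
d=cam("wrist");save("w15",d)
print("h0",mp(-65,-42))
d["pose"]=d["tool_from_camera"]
print(onz(d,285,307.5,-.033))
h=mp(-65,-42)
move([.49,.15,.24],1.5)
```

```text
t10.47 pos [0.4723 0.3097 0.2468] q [ 0.7151  0.699   0.0057 -0.    ] F [ 0.507   0.1872 -1.5172] gap0.0217
h0 [0.4945 0.0449 0.07  ]
[ 0.0013 -0.0012 -0.033 ]
shift [-0.7931  0.1117  0.0155] turn [ 0.0065 -0.0082  0.0603] rows 3.8419227873299002
```

View pics/w15.png

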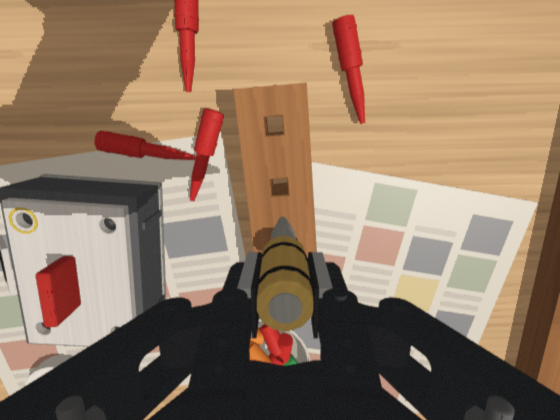

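>>> play_rows:
  motion: [0,-0.79,0.11,0,0,0,0.06,0,-0.79,0.11,0,0,0,0.06,0,-0.79,0.11,0,0,0,0.06,0,-0.79,0.11,0,0,0,0.06,0,-0.79,0.11,0,0,0,0.06,0,-0.79,0.11,0,0,0,0.06]

```text
t: 11.02
position: [0.4882, 0.1477, 0.2396]
eef_rot: [0.733, 0.681, 0.0, -0.0]
wrist_force: [0.4, 0.7, -1.3]
finger_gap: 0.0223
```

Run:
```python
from h import *
st()
move([.4956,.0435,.18],1.5)
```

```text
t11.02 pos [0.4882 0.1477 0.2396] q [ 0.7327  0.6806  0.0004 -0.0001] F [ 0.4318  0.7459 -1.3049] gap0.0223
shift [-0.517   0.0751  0.2977] turn [ 0.0005 -0.0009 -0.0037] rows 2.884106407034999
```

>>> play_rows:
  motion: [0,-0.515,0.075,0,0,0,0,0,-0.515,0.075,0,0,0,0,0,-0.515,0.075,0.1,0,0,0,0,-0.515,0.075,0.3,0,0,0,0,-0.515,0.075,0.3,0,0,0,0,-0.515,0.075,0.3,0,0,0]

```text
t: 11.52
position: [0.495, 0.0456, 0.1782]
eef_rot: [0.732, 0.682, -0.002, -0.001]
wrist_force: [-0.2, 0.4, 0.1]
finger_gap: 0.0221
```

Run:
```python
from h import *
st()
d=cam("wrist");save("w16",d,(180,120,380,320),3)
print((proj(d,mp(-65,-42,10))-[180,120])*3)
move([.4956,.0435,.15],1.5)
```

```text
t11.52 pos [0.495  0.0456 0.1782] q [ 0.7316  0.6817 -0.002  -0.0006] F [-0.1542  0.3788  0.1112] gap0.0221
[306.628  279.9059]
shift [-0.0143 -0.003   0.1495] turn [-0.0005  0.0012  0.0017] rows 0.7204932377451365
```

View pics/w16.png

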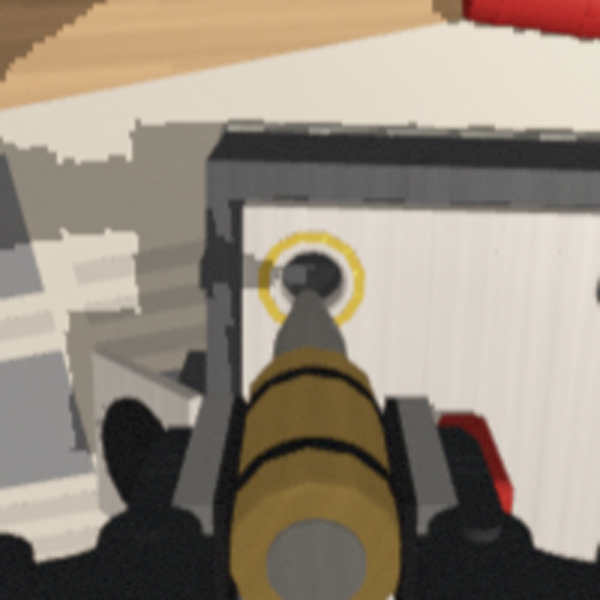

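Run:
```python
from h import *
o=st()
d=cam("wrist");d["pose"]=d["tool_from_camera"]
print("hole",onz(d,180+312/3-.33,120+287/3-.33,.0982),"tip",onz(d,180+311/3-.33,120+298/3-.33,.077),"top",onz(d,180+317/3-.33,120+563/3-.33,-.033))
print(d["tool_from_camera"][:3,:3]@[0,0,1])
```

```text
t11.57 pos [0.4964 0.0463 0.1799] q [ 0.7312  0.6821 -0.0005  0.0002] F [ 0.2705 -0.8082 -0.8288] gap0.0223
hole [0.0006 0.0016 0.0982] tip [ 0.0004 -0.0022  0.077 ] top [ 0.0014 -0.0013 -0.033 ]
[0.0011 0.2821 0.9594]
```

>>> play_rows:
  motion: [0,-0.003,0.014,0,0,0,0,0,-0.003,0.014,0.05,0,0,0,0,-0.003,0.014,0.1,0,0,0,0,-0.003,0.014,0.15,0,0,0,0,-0.003,0.014,0.2,0,0,0,0,-0.003,0.014,0.2,0,0,0]

```text
t: 12.12
position: [0.4972, 0.0445, 0.1366]
eef_rot: [0.732, 0.682, -0.002, -0.001]
wrist_force: [0.1, 0.1, -2.1]
finger_gap: 0.0223
```

Run:
```python
from h import *
o=st()
d=cam("wrist");save("w17",d,(180,120,380,320),3)
```

```text
t12.12 pos [0.4972 0.0445 0.1366] q [ 0.7317  0.6816 -0.0019 -0.0008] F [ 0.0733  0.1386 -2.1222] gap0.0223
```

View pics/w17.png

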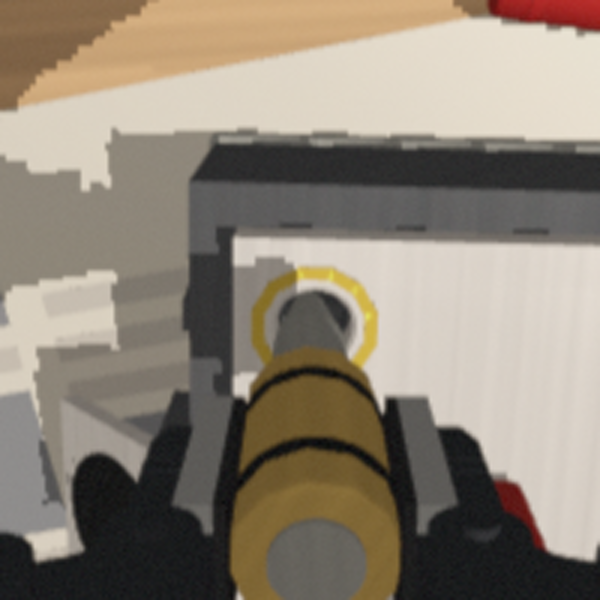

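Tip has entered the ringed hole at (285,227) without force. Push on.

>>> play_rows:
  motion: [0,0,0,0.04,0,0,0,0,0,0,0.08,0,0,0,0,0,0,0.11,0,0,0,0,0,0,0.14,0,0,0,0,0,0,0.16,0,0,0,0,0,0,0.18,0,0,0]

```text
t: 12.67
position: [0.4979, 0.0446, 0.1025]
eef_rot: [0.732, 0.682, -0.001, -0.0]
wrist_force: [-6.3, 1.0, 3.0]
finger_gap: 0.0225
```

Run:
```python
from h import *
o=st()
d=cam("wrist");save("w18",d,(180,120,380,320),3)
```

```text
t12.67 pos [0.4979 0.0446 0.1025] q [ 0.7316  0.6817 -0.001  -0.0004] F [-6.3379  1.0418  3.0474] gap0.0225
```

View pics/w18.png

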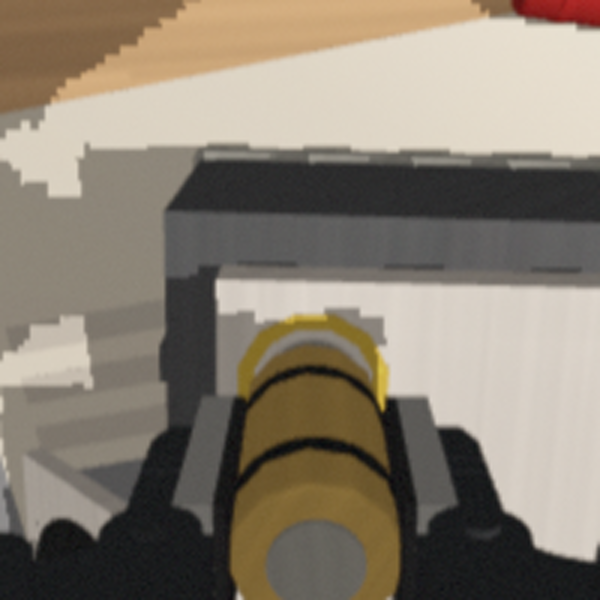

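>>> play_rows:
  motion: [0,0,-0.006,0,0,0,0,0,0,-0.006,0.015,0,0,0,0,0,-0.006,0.025,0,0,0,0,0,-0.006,0.03,0,0,0,0,0,-0.006,0.03,0,0,0]

```text
t: 13.13
position: [0.4973, 0.0448, 0.097]
eef_rot: [0.732, 0.682, -0.0, -0.0]
wrist_force: [-2.7, -3.1, -3.9]
finger_gap: 0.0219
```

>>> play_rows:
  motion: [0,0,0,0.01,0,0,0,0,0,0,0.02,0,0,0,0,0,0,0.025,0,0,0,0,0,0,0.025,0,0,0]

```text
t: 13.47
position: [0.4983, 0.0444, 0.096]
eef_rot: [0.731, 0.682, 0.0, 0.001]
wrist_force: [-17.3, -4.2, 37.7]
finger_gap: 0.022
```

Upward force of 38 N: the handle rests on the plate. Release, rise and check.

>>> play_rows:
  motion: [0,0,0,0,0,0,0,0.6,0,0,0,0,0,0,0.6,0,0,0,0,0,0,0.6,0,0,0,0,0,0,0.6,0,0,-0.2,0,0,0,0.6,0,0,-0.4,0,0,0,0.6,0,0,-0.6,0,0,0,0.6,0,0,-0.8,0,0,0,0.6,0,0,-0.8,0,0,0]

```text
t: 14.22
position: [0.5021, 0.0463, 0.2608]
eef_rot: [0.731, 0.682, 0.006, 0.003]
wrist_force: [1.8, 0.5, 1.2]
finger_gap: 0.051
```

Run:
```python
from h import *
o=st()
d=cam("wrist");save("w19",d,(180,60,480,285),2.6)
for x,y in HOL: print((proj(d,mp(x,y,10))-[180,60])*2.6)
print((proj(d,mp(-65,-42,60))-[180,60])*2.6)
move([.50,.2,.25],1.5)
```

```text
t14.22 pos [0.5021 0.0463 0.2608] q [0.7311 0.6823 0.006  0.0032] F [1.7705 0.546  1.2149] gap0.0510
[261.5424 314.9667]
[472.982  320.8102]
[254.0169 604.0141]
[443.4069 608.3355]
[260.5959 345.268 ]
shift [ 0.7665 -0.0566  0.0373] turn [ 0.0111 -0.0052  0.0012] rows 3.6906252085607667
```

View pics/w19.png

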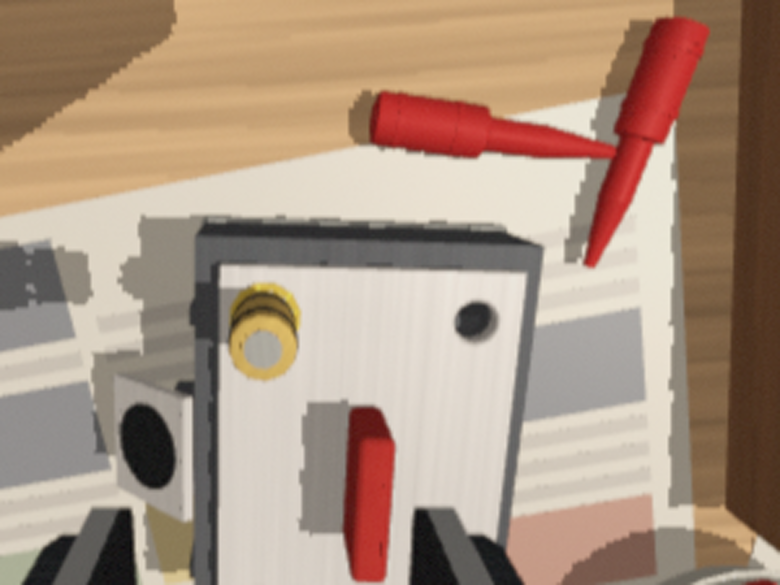

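Pin is home: its top shows at about (281,194) as predicted, and the neighbour hole is still concentric. On to the first bolt.

>>> play_rows:
  motion: [0.75,0.77,0,0.05,0,0,0,0.75,0.77,0,0.05,0,0,0,0.75,0.77,0,0.05,0,0,0,0.75,0.77,0,0.05,0,0,0,0.75,0.77,0,0.05,0,0,0,0.75,0.77,0,0.05,0,0,0]

```text
t: 14.77
position: [0.5082, 0.2004, 0.2407]
eef_rot: [0.731, 0.683, -0.001, -0.0]
wrist_force: [0.6, -0.7, 0.4]
finger_gap: 0.0643
```

Run:
```python
from h import *
o=st()
move([.531,.312,.17],1.5)
```

```text
t14.77 pos [0.5082 0.2004 0.2407] q [ 0.7307  0.6827 -0.0009 -0.0002] F [ 0.6164 -0.6876  0.3982] gap0.0643
shift [0.565  0.0762 0.3527] turn [-0.0019  0.0015  0.0036] rows 3.2152457632831934
```

>>> play_rows:
  motion: [0.75,0.565,0.076,0,0,0,0,0.75,0.565,0.076,0,0,0,0,0.75,0.565,0.076,0.2,0,0,0,0.75,0.565,0.076,0.35,0,0,0,0.75,0.565,0.076,0.35,0,0,0,0.75,0.565,0.076,0.35,0,0,0]

```text
t: 15.27
position: [0.5307, 0.3088, 0.1702]
eef_rot: [0.732, 0.682, -0.003, 0.0]
wrist_force: [0.0, 0.2, 1.5]
finger_gap: 0.0641
```

Run:
```python
from h import *
o=st()
d=cam("wrist");save("w20",d)
print(proj(d,[.531,.312,.109]))
move([.531,.312,.073],1.5)
```

```text
t15.27 pos [0.5307 0.3088 0.1702] q [ 0.7316  0.6817 -0.0027  0.0003] F [0.0275 0.1595 1.533 ] gap0.0641
[287.8739 229.6017]
shift [ 0.0136 -0.0055  0.4981] turn [-0.0002  0.0019  0.0002] rows 2.3900857707044327
```

View pics/w20.png

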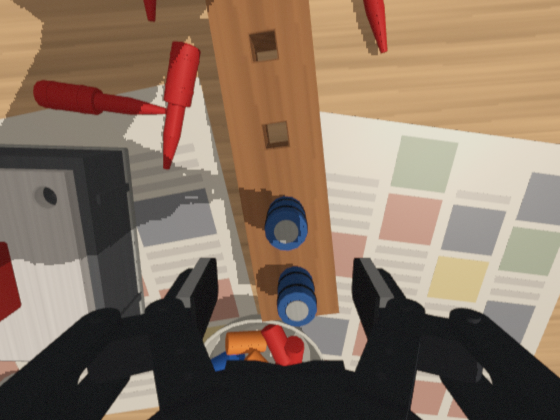

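>>> play_rows:
  motion: [0.75,0,0,0.2,0,0,0,0.75,0,0,0.4,0,0,0,0.75,0,0,0.48,0,0,0,0.75,0,0,0.48,0,0,0,0,0,0,0.48,0,0,0,0,0,0,0.48,0,0,0,0,0,0,0.48,0,0,0,0,0,0,0.48,0,0,0,0,0,0,0.48,0,0,0]

```text
t: 16.07
position: [0.5332, 0.3112, 0.0797]
eef_rot: [0.731, 0.682, 0.002, 0.0]
wrist_force: [0.1, -0.4, 6.9]
finger_gap: 0.0286
```

Run:
```python
from h import *
o=st()
d=cam("wrist");save("w21",d)
```

```text
t16.07 pos [0.5332 0.3112 0.0797] q [0.7314 0.682  0.0024 0.0003] F [ 0.118  -0.3673  6.9457] gap0.0286
```

View pics/w21.png

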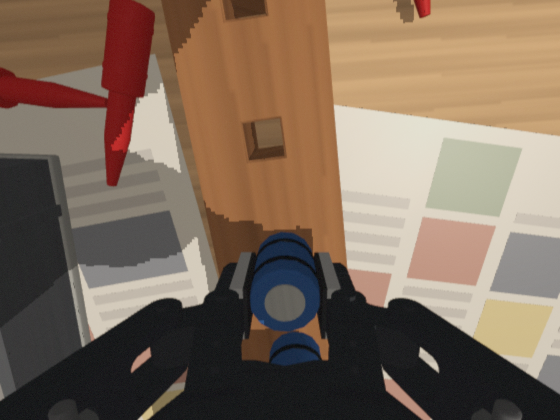

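>>> play_rows:
  motion: [0,0,0,-0.1,0,0,0,0,0,0,-0.25,0,0,0,0,0,0,-0.4,0,0,0,0,0,0,-0.55,0,0,0,0,0,0,-0.7,0,0,0,0,0,0,-0.8,0,0,0,0,0,0,-0.8,0,0,0]

```text
t: 16.7
position: [0.5338, 0.3118, 0.244]
eef_rot: [0.731, 0.682, 0.006, 0.0]
wrist_force: [0.3, 0.4, -1.5]
finger_gap: 0.028
```

Run:
```python
from h import *
o=st()
d=cam("wrist");save("w22",d)
d["pose"]=d["tool_from_camera"]
print(onz(d,285,303,-.0293), mp(65,42))
move([.60,.16,.24],1.473)
```

```text
t16.70 pos [0.5338 0.3118 0.244 ] q [0.7313 0.682  0.0056 0.0004] F [ 0.3234  0.3805 -1.4969] gap0.0280
[ 0.0013 -0.0009 -0.0293] [0.6321 0.1157 0.07  ]
shift [-0.7313  0.3884  0.003 ] turn [ 0.0065 -0.0076  0.035 ] rows 3.971398045320181
```

View pics/w22.png

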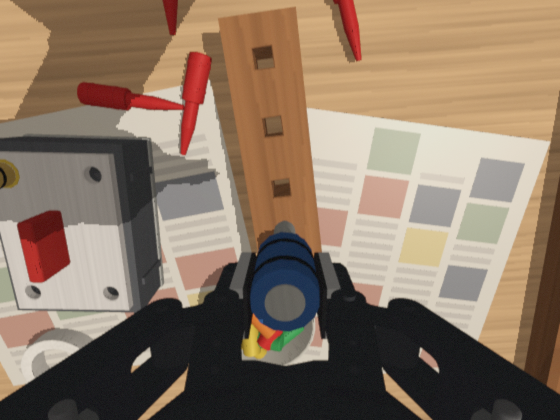

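>>> play_rows:
  motion: [0,-0.73,0.39,0,0,0,0.03,0,-0.73,0.39,0,0,0,0.03,0,-0.73,0.39,0,0,0,0.03,0,-0.73,0.39,0,0,0,0.03,0,-0.73,0.39,0,0,0,0.03,0,-0.73,0.39,0,0,0,0.03]

```text
t: 17.25
position: [0.5993, 0.1568, 0.2359]
eef_rot: [0.741, 0.672, -0.0, -0.0]
wrist_force: [-0.4, 0.2, -1.7]
finger_gap: 0.0281
```

Run:
```python
from h import *
o=st()
move([.6329,.1143,.17],1.473)
```

```text
t17.25 pos [0.5993 0.1568 0.2359] q [ 0.7409  0.6717 -0.0003 -0.0002] F [-0.4331  0.2437 -1.6567] gap0.0281
shift [-0.1949  0.1881  0.3294] turn [-0.0009  0.0002 -0.0002] rows 2.045448939249714
```

>>> play_rows:
  motion: [0,-0.195,0.19,0,0,0,0,0,-0.195,0.19,0.1,0,0,0,0,-0.195,0.19,0.3,0,0,0,0,-0.195,0.19,0.33,0,0,0,0,-0.195,0.19,0.33,0,0,0,0,-0.195,0.19,0.33,0,0,0]

```text
t: 17.75
position: [0.6332, 0.1176, 0.1711]
eef_rot: [0.739, 0.674, -0.0, 0.0]
wrist_force: [0.2, -0.1, -0.4]
finger_gap: 0.0279
```

Run:
```python
from h import *
o=st()
d=cam("wrist");save("w23",d,(180,120,380,320),3)
print((proj(d,mp(65,42,10))-[180,120])*3)
```

```text
t17.75 pos [0.6332 0.1176 0.1711] q [ 0.739   0.6737 -0.0003  0.0003] F [ 0.2014 -0.0579 -0.3843] gap0.0279
[301.2245 284.9044]
```

View pics/w23.png

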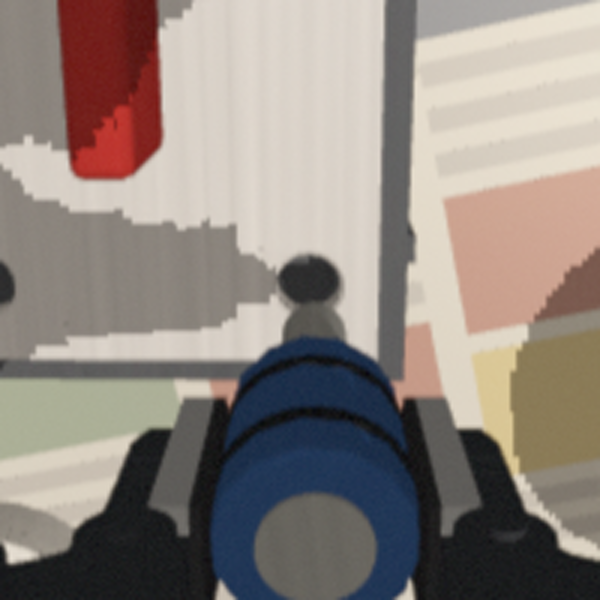

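Run:
```python
from h import *
o=st()
d=cam("wrist");d["pose"]=d["tool_from_camera"]
p=lambda x,y,z:onz(d,180+x/3-.33,120+y/3-.33,z)
print("hole",p(310,283,.0911),"top",p(315,548,-.0293),"shank L/R edge near", p(284,325,.045),p(346,325,.045))
```

```text
t17.80 pos [0.6339 0.1179 0.1722] q [0.739  0.6737 0.0008 0.0006] F [ 0.3187 -0.2447 -0.0915] gap0.0281
hole [ 0.0001 -0.0017  0.0911] top [ 0.0012 -0.0012 -0.0293] shank L/R edge near [-0.0052 -0.0067  0.045 ] [ 0.0077 -0.0067  0.045 ]
```

>>> play_rows:
  motion: [0,-0.005,-0.005,0,0,0,0,0,-0.005,-0.005,0.06,0,0,0,0,-0.005,-0.005,0.12,0,0,0,0,-0.005,-0.005,0.17,0,0,0,0,-0.005,-0.005,0.22,0,0,0,0,-0.005,-0.005,0.26,0,0,0,0,-0.005,-0.005,0.26,0,0,0]

```text
t: 18.43
position: [0.6317, 0.1154, 0.1159]
eef_rot: [0.74, 0.673, -0.001, -0.0]
wrist_force: [3.4, -1.8, -3.9]
finger_gap: 0.0282
```

Run:
```python
from h import *
o=st()
d=cam("wrist");save("w24",d,(180,120,380,320),3)
```

```text
t18.43 pos [0.6317 0.1154 0.1159] q [ 0.7396  0.673  -0.0012 -0.0002] F [ 3.3641 -1.8072 -3.855 ] gap0.0282
```

View pics/w24.png

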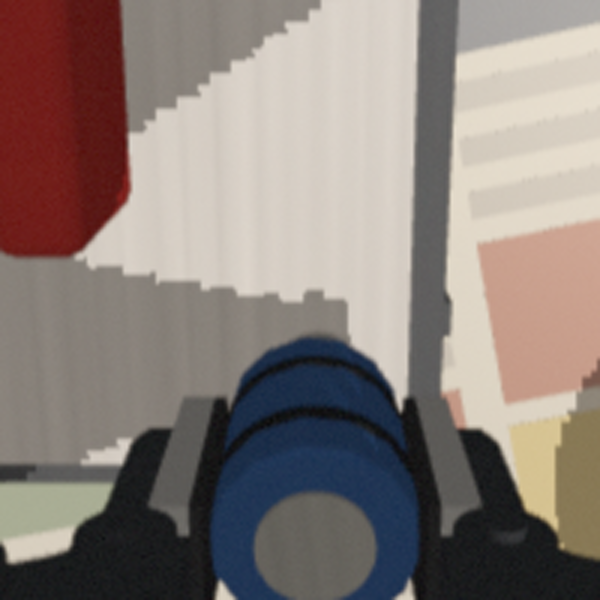

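>>> play_rows:
  motion: [0,0,0.004,0.03,0,0,0,0,0,0.004,0.06,0,0,0,0,0,0.004,0.09,0,0,0,0,0,0.004,0.1,0,0,0,0,0,0.004,0.11,0,0,0,0,0,0.004,0.11,0,0,0]

```text
t: 18.98
position: [0.6327, 0.1157, 0.0958]
eef_rot: [0.74, 0.673, -0.0, -0.0]
wrist_force: [1.5, -1.6, -2.4]
finger_gap: 0.0285
```

>>> play_rows:
  motion: [0,0,0,0.01,0,0,0,0,0,0,0.02,0,0,0,0,0,0,0.02,0,0,0]

```text
t: 19.23
position: [0.6331, 0.1158, 0.0947]
eef_rot: [0.739, 0.673, 0.0, 0.001]
wrist_force: [-6.7, -3.1, 15.2]
finger_gap: 0.0284
```

>>> play_rows:
  motion: [0.7,0,0,0,0,0,0,0.7,0,0,0,0,0,0,0.7,0,0,0,0,0,0,0.7,0,0,-0.2,0,0,0,0.7,0,0,-0.4,0,0,0,0.7,0,0,-0.6,0,0,0,0.7,0,0,-0.8,0,0,0,0.7,0,0,-0.8,0,0,0]

```text
t: 19.9
position: [0.6367, 0.1167, 0.2619]
eef_rot: [0.739, 0.674, 0.006, 0.003]
wrist_force: [0.5, 1.4, 2.1]
finger_gap: 0.0597
```

Run:
```python
from h import *
o=st()
d=cam("wrist");save("w25",d)
print(proj(d,mp(65,42,54)))
move([.61,.27,.23],1.5)
```

```text
t19.90 pos [0.6367 0.1167 0.2619] q [0.7392 0.6735 0.0059 0.0031] F [0.5219 1.4286 2.0861] gap0.0597
[280.8802 194.1775]
shift [ 0.7504 -0.1985  0.14  ] turn [ 0.0106 -0.0052 -0.0289] rows 3.7831235694838634
```

View pics/w25.png

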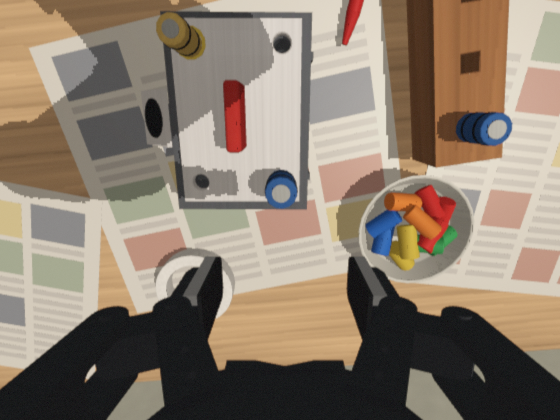

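Bolt 1 home (top at (281,192), predicted (281,194)). Fetch bolt 2.

>>> play_rows:
  motion: [0.75,0.75,-0.2,0.05,0,0,0,0.75,0.75,-0.2,0.05,0,0,0,0.75,0.75,-0.2,0.05,0,0,0,0.75,0.75,-0.2,0.05,0,0,0,0.75,0.75,-0.2,0.05,0,0,0,0.75,0.75,-0.2,0.05,0,0,0]

```text
t: 20.45
position: [0.6063, 0.2708, 0.2406]
eef_rot: [0.739, 0.674, -0.001, -0.0]
wrist_force: [-0.6, -0.5, 0.5]
finger_gap: 0.0642
```

Run:
```python
from h import *
o=st()
move([.593,.316,.17],1.5)
```

```text
t20.45 pos [0.6063 0.2708 0.2406] q [ 0.7386  0.6741 -0.001  -0.0003] F [-0.5992 -0.454   0.5302] gap0.0642
shift [ 0.2194 -0.086   0.3529] turn [-0.0023  0.0015 -0.026 ] rows 2.035283347074285
```

>>> play_rows:
  motion: [0.75,0.22,-0.085,0.1,0,0,-0.03,0.75,0.22,-0.085,0.25,0,0,-0.03,0.75,0.22,-0.085,0.35,0,0,-0.03,0.75,0.22,-0.085,0.35,0,0,-0.03,0.75,0.22,-0.085,0.35,0,0,-0.03]

```text
t: 20.87
position: [0.5942, 0.3131, 0.1712]
eef_rot: [0.732, 0.682, -0.002, 0.0]
wrist_force: [0.1, -0.4, 1.2]
finger_gap: 0.0642
```

Run:
```python
from h import *
o=st()
d=cam("wrist");save("w26",d)
print(proj(d,[.593,.316,.109]))
```

```text
t20.87 pos [0.5942 0.3131 0.1712] q [ 0.7318  0.6816 -0.0015  0.0002] F [ 0.0895 -0.4086  1.1819] gap0.0642
[287.0556 226.9127]
```

View pics/w26.png

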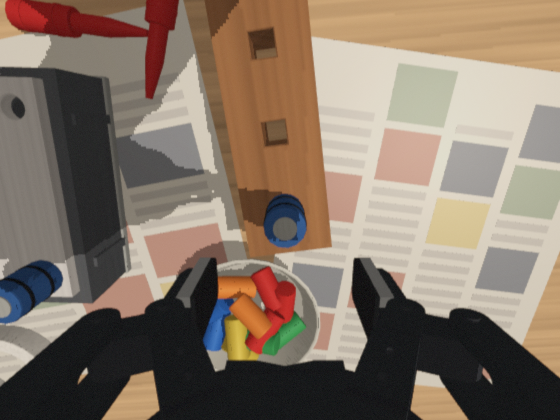

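>>> play_rows:
  motion: [0.75,0,0,0.2,0,0,0,0.75,0,0,0.4,0,0,0,0.75,0,0,0.475,0,0,0,0.75,0,0,0.475,0,0,0,0,0,0,0.475,0,0,0,0,0,0,0.475,0,0,0,0,0,0,0.475,0,0,0,0,0,0,0.475,0,0,0,0,0,0,0.475,0,0,0]

```text
t: 21.67
position: [0.5961, 0.3151, 0.0807]
eef_rot: [0.731, 0.682, 0.002, 0.001]
wrist_force: [0.5, -1.5, 5.9]
finger_gap: 0.0282
```

Run:
```python
from h import *
o=st()
d=cam("wrist");save("w27",d)
```

```text
t21.67 pos [0.5961 0.3151 0.0807] q [0.7314 0.682  0.0023 0.0005] F [ 0.46   -1.4795  5.9464] gap0.0282
```

View pics/w27.png

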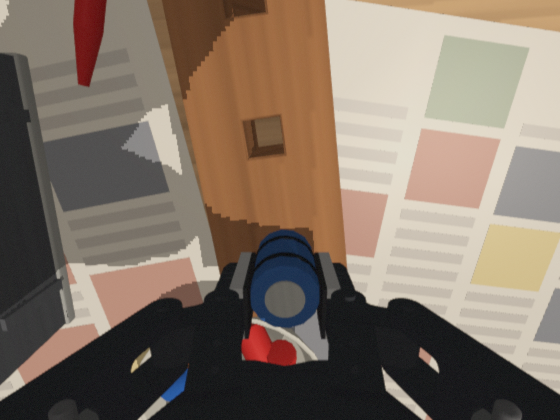

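>>> play_rows:
  motion: [0,0,0,-0.1,0,0,0,0,0,0,-0.25,0,0,0,0,0,0,-0.4,0,0,0,0,0,0,-0.55,0,0,0,0,0,0,-0.7,0,0,0,0,0,0,-0.8,0,0,0,0,0,0,-0.8,0,0,0]

```text
t: 22.3
position: [0.5967, 0.3157, 0.2451]
eef_rot: [0.731, 0.682, 0.005, 0.001]
wrist_force: [2.3, 0.8, 0.1]
finger_gap: 0.028
```

Run:
```python
from h import *
o=st()
print(mp(-65,42),mp(65,-42))
move([.54,.16,.24],1.473)
```

```text
t22.30 pos [0.5967 0.3157 0.2451] q [0.7314 0.682  0.0054 0.0007] F [2.289  0.8304 0.0977] gap0.0280
[0.5027 0.1285 0.07  ] [0.6239 0.0321 0.07  ]
shift [-0.7965 -0.2285  0.0179] turn [ 0.0106 -0.0091  0.0355] rows 3.975008497497416
```

>>> play_rows:
  motion: [0,-0.8,-0.23,0,0,0,0.035,0,-0.8,-0.23,0,0,0,0.035,0,-0.8,-0.23,0,0,0,0.035,0,-0.8,-0.23,0,0,0,0.035,0,-0.8,-0.23,0,0,0,0.035,0,-0.8,-0.23,0,0,0,0.035]

```text
t: 22.8
position: [0.5367, 0.1562, 0.2389]
eef_rot: [0.742, 0.671, 0.001, 0.0]
wrist_force: [0.7, 0.6, -0.8]
finger_gap: 0.0282
```

Run:
```python
from h import *
o=st()
move([.504,.1285,.17],1.473)
```

```text
t22.80 pos [0.5367 0.1562 0.2389] q [0.7416 0.6708 0.0013 0.0001] F [ 0.732   0.5559 -0.809 ] gap0.0282
shift [-0.1549 -0.1495  0.3438] turn [ 0.0024 -0.0024 -0.0029] rows 1.9454432658956717
```

>>> play_rows:
  motion: [0,-0.155,-0.15,0,0,0,0,0,-0.155,-0.15,0.1,0,0,0,0,-0.155,-0.15,0.3,0,0,0,0,-0.155,-0.15,0.34,0,0,0,0,-0.155,-0.15,0.34,0,0,0,0,-0.155,-0.15,0.34,0,0,0]

```text
t: 23.3
position: [0.5051, 0.1307, 0.17]
eef_rot: [0.741, 0.672, -0.0, 0.0]
wrist_force: [0.5, 0.3, -0.9]
finger_gap: 0.028
```

Run:
```python
from h import *
o=st()
d=cam("wrist");save("w28",d,(180,120,380,320),3)
```

```text
t23.30 pos [0.5051 0.1307 0.17  ] q [ 0.7406  0.672  -0.0003  0.0003] F [ 0.4782  0.3195 -0.8751] gap0.0280
```

View pics/w28.png

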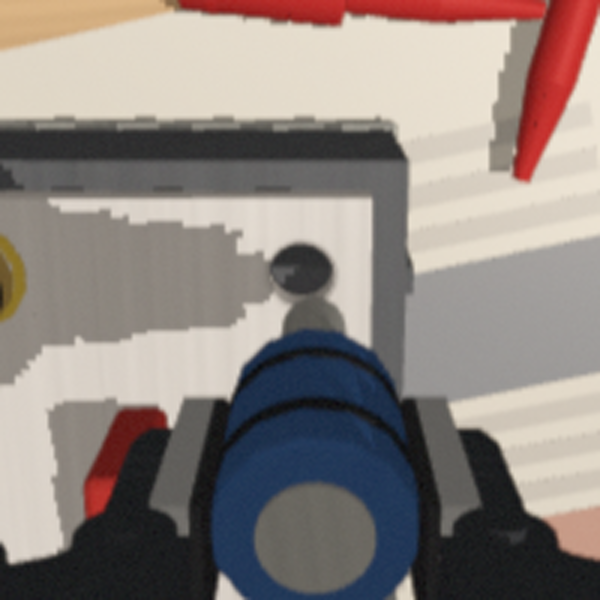

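Run:
```python
from h import *
o=st()
d=cam("wrist");d["pose"]=d["tool_from_camera"]
p=lambda x,y,z:onz(d,180+x/3-.33,120+y/3-.33,z)
print("hole",p(302,272,.0905),"top",p(315,538,-.0283))
```

```text
t23.35 pos [0.5057 0.131  0.1707] q [0.7406 0.672  0.0005 0.0004] F [ 0.1471  0.9236 -1.1426] gap0.0284
hole [-0.002  -0.0048  0.0905] top [ 0.0012 -0.0021 -0.0283]
```

>>> play_rows:
  motion: [0,-0.014,-0.011,0,0,0,0,0,-0.014,-0.011,0.06,0,0,0,0,-0.014,-0.011,0.12,0,0,0,0,-0.014,-0.011,0.17,0,0,0,0,-0.014,-0.011,0.22,0,0,0,0,-0.014,-0.011,0.26,0,0,0,0,-0.014,-0.011,0.26,0,0,0]

```text
t: 23.98
position: [0.5026, 0.1276, 0.1164]
eef_rot: [0.741, 0.672, 0.0, 0.0]
wrist_force: [5.5, -1.9, -4.9]
finger_gap: 0.0286
```

Run:
```python
from h import *
o=st()
d=cam("wrist");save("w29",d,(180,120,380,320),3)
```

```text
t23.98 pos [0.5026 0.1276 0.1164] q [0.7408 0.6717 0.0002 0.0003] F [ 5.4781 -1.9094 -4.8569] gap0.0286
```

View pics/w29.png

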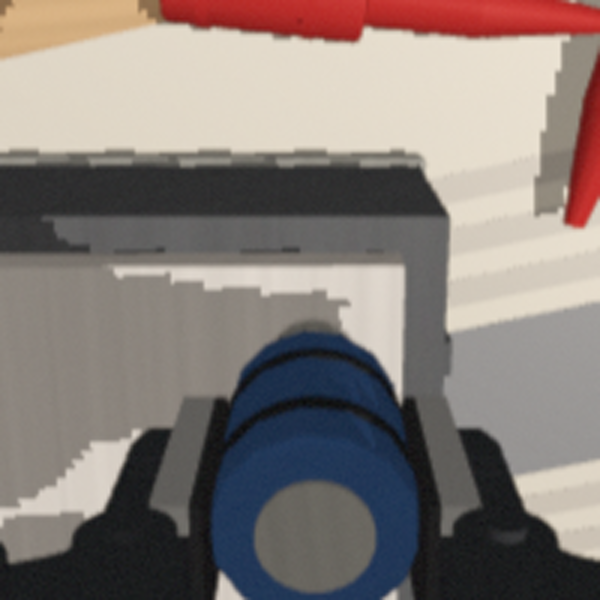

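>>> play_rows:
  motion: [0,0,0.006,0.03,0,0,0,0,0,0.006,0.06,0,0,0,0,0,0.006,0.09,0,0,0,0,0,0.006,0.1,0,0,0,0,0,0.006,0.115,0,0,0,0,0,0.006,0.115,0,0,0]

```text
t: 24.53
position: [0.5036, 0.1275, 0.0956]
eef_rot: [0.741, 0.672, 0.0, 0.0]
wrist_force: [-1.4, -2.0, 12.6]
finger_gap: 0.028
```

>>> play_rows:
  motion: [0,0,0,0.01,0,0,0,0,0,0,0.017,0,0,0,0,0,0,0.017,0,0,0]

```text
t: 24.78
position: [0.5038, 0.1276, 0.0954]
eef_rot: [0.74, 0.672, 0.001, 0.001]
wrist_force: [-15.1, -2.1, 45.4]
finger_gap: 0.0281
```

>>> play_rows:
  motion: [0,0,0,-0.015,0,0,0,0.65,0,0,-0.015,0,0,0,0.65,0,0,-0.015,0,0,0,0.65,0,0,-0.015,0,0,0,0.65,0,0,-0.2,0,0,0,0.65,0,0,-0.4,0,0,0,0.65,0,0,-0.6,0,0,0,0.65,0,0,-0.8,0,0,0,0.65,0,0,-0.8,0,0,0]

```text
t: 25.53
position: [0.5064, 0.1286, 0.2586]
eef_rot: [0.74, 0.672, 0.005, 0.002]
wrist_force: [1.1, 0.6, 0.5]
finger_gap: 0.0559
```

Run:
```python
from h import *
o=st()
d=cam("wrist");save("w30",d)
print(proj(d,mp(65,42,54)),proj(d,mp(-65,42,54)),proj(d,mp(-65,-42,60)))
o=st()
move([.4976,.0445,.17],1.5)
```

```text
t25.53 pos [0.5064 0.1286 0.2586] q [0.7405 0.672  0.0051 0.0019] F [1.0605 0.5672 0.5453] gap0.0559
[281.9647 320.8007] [281.8321 196.3548] [185.7533 198.0601]
t25.58 pos [0.5049 0.1284 0.2548] q [0.7407 0.6718 0.0033 0.0008] F [-0.0947 -0.4876 -1.5708] gap0.0554
shift [-0.4226  0.002   0.4221] turn [ 0.0072 -0.0049 -0.0341] rows 2.8646256215652732
```

View pics/w30.png

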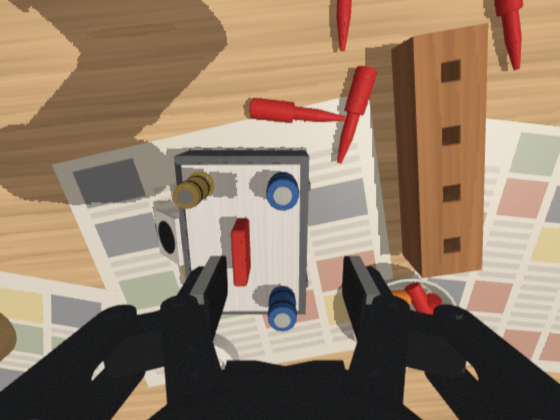

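Both bolts are seated, the rack shows four empty holes, and the pin is still in at (187,196). Now pull the pin.

>>> play_rows:
  motion: [0.6,-0.42,0,0,0,0,0,0.6,-0.42,0,0.1,0,0,0,0.6,-0.42,0,0.3,0,0,0,0.6,-0.42,0,0.42,0,0,0,0.6,-0.42,0,0.42,0,0,0,0.6,-0.42,0,0.42,0,0,0]

```text
t: 26.08
position: [0.4939, 0.0431, 0.1655]
eef_rot: [0.741, 0.672, -0.002, -0.001]
wrist_force: [0.2, 0.1, 1.5]
finger_gap: 0.0513
```

Run:
```python
from h import *
o=st()
d=cam("wrist");save("w31",d,(140,120,420,330),2.8)
print((proj(d,mp(-65,-42,60))-[140,120])*2.8)
move([.4976,.0445,.099],1.473)
```

```text
t26.08 pos [0.4939 0.0431 0.1655] q [ 0.741   0.6715 -0.0023 -0.0005] F [0.2319 0.0591 1.5488] gap0.0513
[408.079  348.9584]
shift [0.0048 0.0118 0.3405] turn [-0.0011  0.0016  0.0005] rows 1.6344427649643336
```

View pics/w31.png

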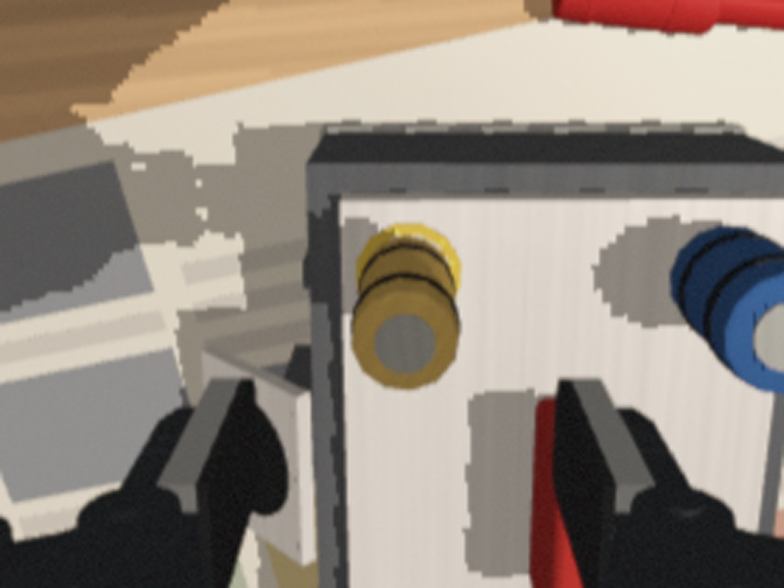

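>>> play_rows:
  motion: [0.6,0.005,0.012,0.15,0,0,0,0.6,0.005,0.012,0.28,0,0,0,0.6,0.005,0.012,0.335,0,0,0,0.6,0.005,0.012,0.335,0,0,0,0,0.005,0.012,0.335,0,0,0,0,0.005,0.012,0.335,0,0,0,0,0.005,0.012,0.335,0,0,0,0,0.005,0.012,0.335,0,0,0,0,0.005,0.012,0.335,0,0,0]

```text
t: 26.88
position: [0.4987, 0.0445, 0.1021]
eef_rot: [0.741, 0.672, 0.001, 0.001]
wrist_force: [0.2, -4.0, 6.1]
finger_gap: 0.022
```

>>> play_rows:
  motion: [0,0,0,-0.05,0,0,0,0,0,0,-0.15,0,0,0,0,0,0,-0.3,0,0,0,0,0,0,-0.45,0,0,0,0,0,0,-0.6,0,0,0,0,0,0,-0.75,0,0,0,0,0,0,-0.75,0,0,0]

```text
t: 27.47
position: [0.5002, 0.0454, 0.2578]
eef_rot: [0.741, 0.672, 0.005, 0.002]
wrist_force: [1.8, 0.6, -0.9]
finger_gap: 0.0222
```

Run:
```python
from h import *
o=st()
d=cam("wrist");save("w32",d)
move([.46,.17,.24],1.5)
```

```text
t27.47 pos [0.5002 0.0454 0.2578] q [0.7405 0.672  0.0051 0.0023] F [ 1.775   0.6394 -0.8975] gap0.0222
shift [ 0.6007 -0.2555  0.0741] turn [ 0.0091 -0.0052 -0.034 ] rows 3.1509522380152224
```

View pics/w32.png

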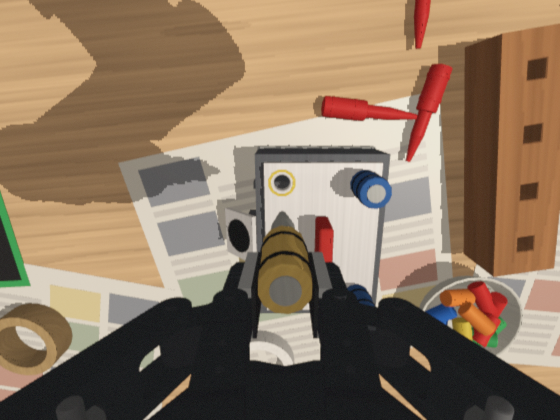

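>>> play_rows:
  motion: [0,0.6,-0.25,0.05,0,0,0,0,0.6,-0.25,0.05,0,0,0,0,0.6,-0.25,0.05,0,0,0,0,0.6,-0.25,0.05,0,0,0,0,0.6,-0.25,0.05,0,0,0]

```text
t: 27.93
position: [0.458, 0.171, 0.2396]
eef_rot: [0.74, 0.673, -0.0, -0.0]
wrist_force: [-0.5, -0.7, -1.2]
finger_gap: 0.0219
```

Run:
```python
from h import *
o=st()
d=cam("wrist");p=d["pose"];d["pose"]=d["tool_from_camera"]
print(onz(d,285,291,-.028))
move([.4712,.308,.19],1.5)
```

```text
t27.93 pos [0.458  0.171  0.2396] q [ 0.7396  0.673  -0.0003 -0.0004] F [-0.4744 -0.7341 -1.1522] gap0.0219
[ 0.0013 -0.0056 -0.028 ]
shift [ 0.6936 -0.002   0.2485] turn [-0.0011  0.0002 -0.0311] rows 3.5335329692063078
```

Run:
```python
from h import *
o=st()
d=cam("wrist");save("w33",d,(180,120,380,320),3)
d["pose"]=d["tool_from_camera"]
print(onz(d,283,214,.082),onz(d,283,220,.077))
```

```text
t27.98 pos [0.4585 0.1699 0.2397] q [ 0.74    0.6727 -0.0004 -0.0003] F [-0.5266  0.0685 -1.1693] gap0.0222
[ 0.0001 -0.0045  0.082 ] [ 0.0001 -0.0015  0.077 ]
```

View pics/w33.png

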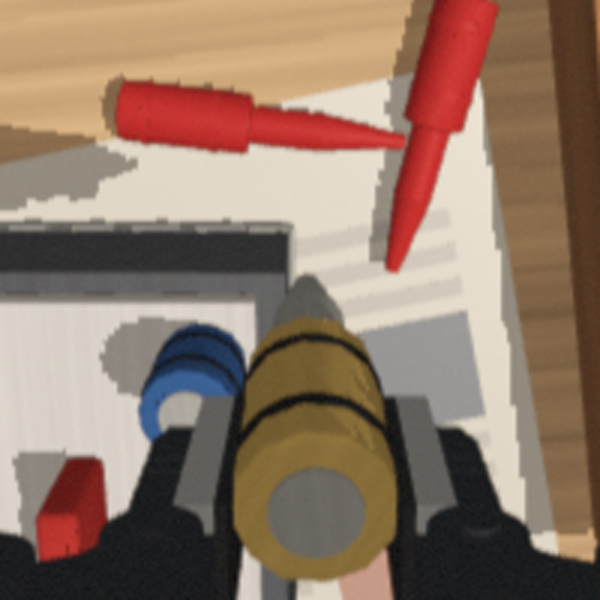

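Run:
```python
from h import *
move([.4755,.308,.19],1.5)
```

```text
shift [0.6993 0.0163 0.2489] turn [-0.0008  0.0002 -0.0327] rows 3.5610257383328587
```

>>> play_rows:
  motion: [0,0.7,0.016,0,0,0,0,0,0.7,0.016,0,0,0,0,0,0.7,0.016,0,0,0,0,0,0.7,0.016,0.1,0,0,0,0,0.7,0.016,0.25,0,0,0,0,0.7,0.016,0.25,0,0,0,0,0.7,0.016,0.25,0,0,0]

```text
t: 28.62
position: [0.4758, 0.306, 0.1887]
eef_rot: [0.741, 0.671, -0.002, 0.0]
wrist_force: [-0.6, 0.7, 0.2]
finger_gap: 0.022
```

Run:
```python
from h import *
o=st()
d=cam("wrist");save("w34",d,(150,60,450,285),2.6)
```

```text
t28.62 pos [0.4758 0.306  0.1887] q [ 0.7412  0.6712 -0.0023  0.0004] F [-0.5892  0.7262  0.2259] gap0.0220
```

View pics/w34.png

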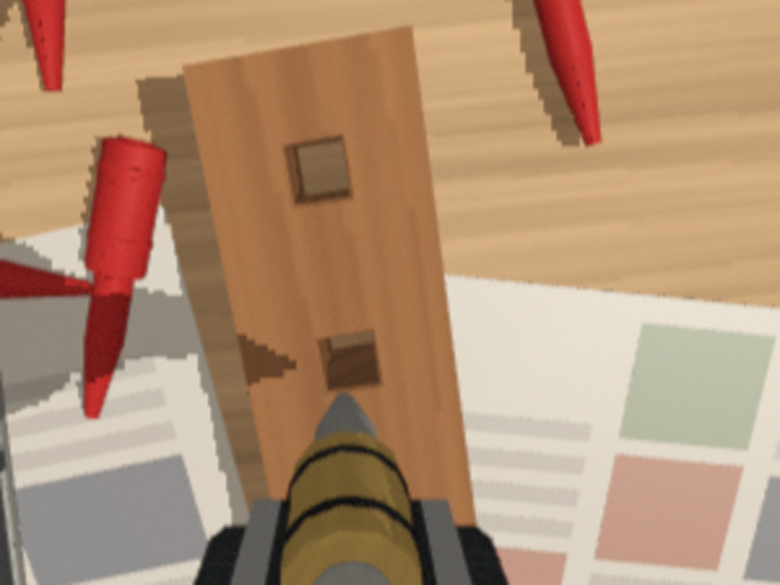

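Run:
```python
from h import *
o=st()
d=cam("wrist");d["pose"]=d["tool_from_camera"]
print(onz(d,150+349/2.6-.3,60+360/2.6-.3,.1237),"tip",onz(d,150+343/2.6-.3,60+402/2.6-.3,.082))
```

```text
t28.67 pos [0.4768 0.3067 0.1905] q [ 0.7412  0.6713 -0.0005  0.0004] F [-0.0594 -0.1334 -0.086 ] gap0.0218
[ 0.0008 -0.0061  0.1237] tip [-0.0009 -0.0043  0.082 ]
```

>>> play_rows:
  motion: [0,0.006,-0.006,0.06,0,0,0,0,0.006,-0.006,0.13,0,0,0,0,0.006,-0.006,0.2,0,0,0,0,0.006,-0.006,0.26,0,0,0,0,0.006,-0.006,0.32,0,0,0,0,0.006,-0.006,0.32,0,0,0]

```text
t: 29.22
position: [0.4752, 0.3081, 0.1258]
eef_rot: [0.741, 0.671, -0.0, -0.0]
wrist_force: [0.6, -0.2, -1.6]
finger_gap: 0.0219
```

Run:
```python
from h import *
o=st()
d=cam("wrist");save("w35",d,(150,60,450,285),2.6)
```

```text
t29.22 pos [0.4752 0.3081 0.1258] q [ 0.7413  0.6712 -0.0003 -0.0001] F [ 0.5938 -0.1718 -1.6301] gap0.0219
```

View pics/w35.png

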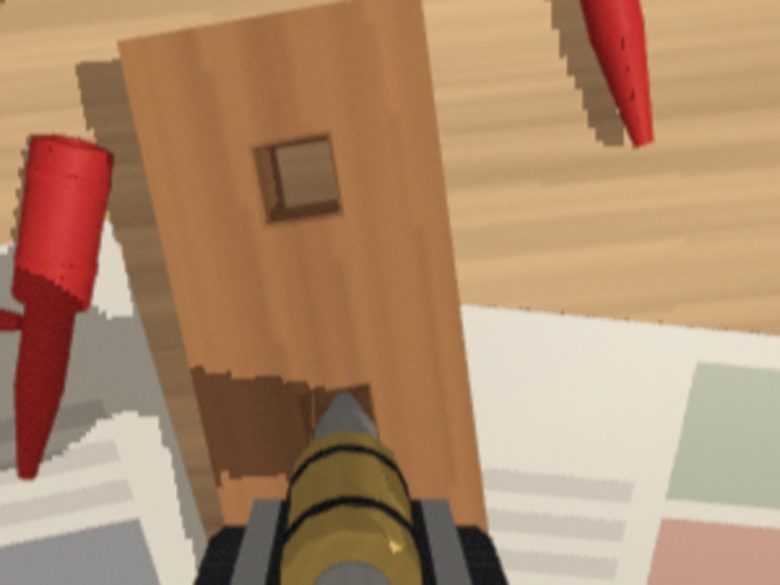

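Tip in the hole, slightly centred. Down the rest.

>>> play_rows:
  motion: [0,0,0,0.04,0,0,0,0,0,0,0.08,0,0,0,0,0,0,0.12,0,0,0,0,0,0,0.15,0,0,0,0,0,0,0.17,0,0,0,0,0,0,0.18,0,0,0,0,0,0,0.18,0,0,0]

```text
t: 29.85
position: [0.4751, 0.3077, 0.0899]
eef_rot: [0.741, 0.671, -0.001, 0.0]
wrist_force: [2.0, -5.1, -4.0]
finger_gap: 0.0218
```

>>> play_rows:
  motion: [0,0,0,0.015,0,0,0,0,0,0,0.025,0,0,0,0,0,0,0.03,0,0,0,0,0,0,0.03,0,0,0]

```text
t: 30.18
position: [0.4758, 0.3077, 0.0869]
eef_rot: [0.741, 0.672, -0.0, 0.001]
wrist_force: [-4.5, -9.1, 20.8]
finger_gap: 0.022
```

Contact at the expected height (0.087). Release.

>>> play_rows:
  motion: [0,0,0,0,0,0,0,0.6,0,0,0,0,0,0,0.6,0,0,0,0,0,0,0.6,0,0,0,0,0,0,0.6,0,0,-0.2,0,0,0,0.6,0,0,-0.4,0,0,0,0.6,0,0,-0.6,0,0,0,0.6,0,0,-0.8,0,0,0,0.6,0,0,-0.8,0,0,0]

```text
t: 30.93
position: [0.4785, 0.3119, 0.2532]
eef_rot: [0.74, 0.672, 0.007, 0.0]
wrist_force: [1.7, 1.7, 0.6]
finger_gap: 0.051
```

Run:
```python
from h import *
o=st()
d=cam("wrist");save("w36",d)
print(proj(d,[.47,.3085,.115]))
move([.51,.12,.26],1.5); print(o["qpos"])
```

```text
t30.93 pos [0.4785 0.3119 0.2532] q [0.7404 0.6721 0.0068 0.0003] F [1.7156 1.7016 0.5511] gap0.0510
[276.9894 190.6175]
shift [-0.9351  0.2568 -0.0595] turn [ 0.0078 -0.0095 -0.0338] rows 4.659844512621623
[ 0.9222  0.1663 -0.2004  0.0033 -1.1907 -2.5907]
```

View pics/w36.png

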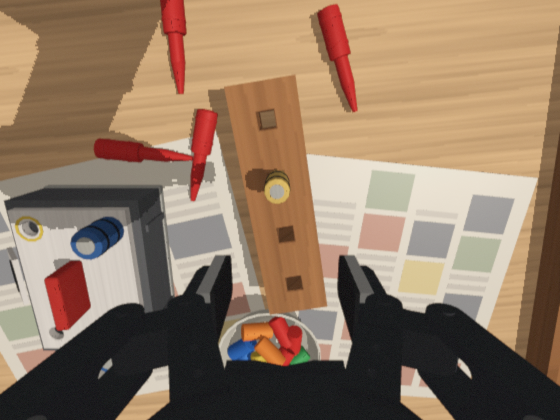

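Pin is home in the rack, at its original slot (276,190), predicted (277,191). Next the thermometer.

>>> play_rows:
  motion: [1,-0.93,0.25,-0.05,0,0,0,1,-0.93,0.25,-0.05,0,0,0,1,-0.93,0.25,-0.05,0,0,0,1,-0.93,0.25,-0.05,0,0,0,1,-0.93,0.25,-0.05,0,0,0,1,-0.93,0.25,-0.05,0,0,0]

```text
t: 31.48
position: [0.5067, 0.1154, 0.2537]
eef_rot: [0.742, 0.67, -0.0, 0.0]
wrist_force: [0.1, -0.2, -0.2]
finger_gap: 0.0856
```

>>> play_rows:
  motion: [1,-0.95,0,0,0,0,0,1,-0.95,0,0,0,0,0,1,-0.95,0,0,0,0,0,1,-0.95,0,0,0,0,0,1,-0.95,0,0,0,0,0,1,-0.95,0,0,0,0,0]

```text
t: 31.98
position: [0.4873, -0.0729, 0.2533]
eef_rot: [0.742, 0.67, -0.0, -0.0]
wrist_force: [0.4, -0.3, 0.6]
finger_gap: 0.0852
```

Run:
```python
from h import *
o=st()
d=cam("wrist");save("w37",d);np.save("w37pose.npy",d["pose"])
for x,y in HOL: print(proj(d,mp(x,y,10)))
move([.50,-.24,.25],1.687); print(o["qpos"])
```

```text
t31.98 pos [ 0.4873 -0.0729  0.2533] q [ 0.7419  0.6705 -0.0005 -0.0002] F [ 0.449  -0.2507  0.5705] gap0.0852
[399.7912 187.7198]
[482.8285 187.4804]
[388.3464 300.8147]
[462.9053 300.6048]
shift [-0.8322  0.1464  0.0164] turn [-0.0009 -0.0001 -0.2769] rows 4.053430679567297
[ 0.2515  0.0403 -0.3429  0.     -1.1886 -1.9233]
```

View pics/w37.png

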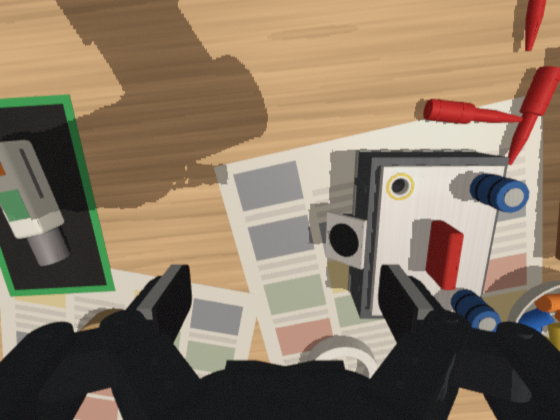

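Run:
```python
from h import *
o=st()
d=cam("wrist");d["pose"]=np.load("w37pose.npy")
print("disc",onz(d,344,239.5,.057), mp(0,-90,-13))
```

```text
t32.03 pos [ 0.4877 -0.0715  0.2533] q [ 0.742   0.6704 -0.0002 -0.0003] F [-0.7686 -0.1593 -0.0732] gap0.0853
disc [ 0.5543 -0.0103  0.057 ] [ 0.5545 -0.0093  0.057 ]
```

>>> play_rows:
  motion: [1,-0.83,0.14,0,0,0,-0.27,1,-0.83,0.14,0,0,0,-0.27,1,-0.83,0.14,0,0,0,-0.27,1,-0.83,0.14,0,0,0,-0.27,1,-0.83,0.14,0,0,0,-0.27,1,-0.83,0.14,0,0,0,-0.27]

```text
t: 32.58
position: [0.5002, -0.2392, 0.2527]
eef_rot: [0.666, 0.746, -0.001, -0.001]
wrist_force: [0.5, 0.5, -1.0]
finger_gap: 0.0854
```

Run:
```python
from h import *
o=st()
d=cam("wrist");save("w38",d);np.save("w38pose.npy",d["pose"])
move([.484,-.383,.15],1.687); print(o["qpos"])
```

```text
t32.58 pos [ 0.5002 -0.2392  0.2527] q [ 0.6665  0.7455 -0.0005 -0.0006] F [ 0.5056  0.512  -0.9888] gap0.0854
shift [-0.7119 -0.1607  0.5142] turn [-0.0018 -0.0007 -0.0047] rows 4.281969162244596
[-0.0929  0.148  -0.2224  0.0001 -1.2021 -1.3661]
```

View pics/w38.png

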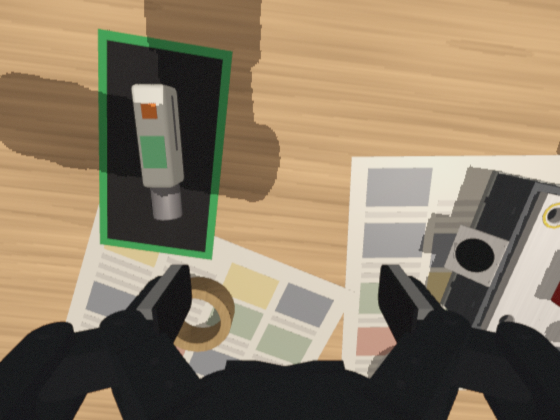

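Run:
```python
from h import *
d=cam("wrist");d["pose"]=np.load("w38pose.npy")
P=lambda l,z:np.array([onz(d,x,y,z) for x,y in l])
print("mat",fit(P([(99,31),(232,52),(210,258),(99,244)],0),[(-130,-75),(-130,75),(130,75),(130,-75)]))
top=P([(133,88),(163,86),(177,183),(142,187)],.042);print("top corners",top)
print("nose end", P([(167,214)],.03))
```

```text
mat (array([ 0.4899, -0.393 ]), np.float64(-0.04487418851285432), array([0.0031, 0.0006, 0.0034, 0.0004]))
top corners [[ 0.4162 -0.4054  0.042 ]
 [ 0.4108 -0.3744  0.042 ]
 [ 0.5117 -0.3582  0.042 ]
 [ 0.5207 -0.3975  0.042 ]]
nose end [[ 0.5538 -0.3733  0.03  ]]
```

>>> play_rows:
  motion: [1,-0.71,-0.16,0.4,0,0,0,1,-0.71,-0.16,0.4,0,0,0,1,-0.71,-0.16,0.4,0,0,0,1,-0.71,-0.16,0.4,0,0,0,1,-0.71,-0.16,0.4,0,0,0,1,-0.71,-0.16,0.4,0,0,0]

```text
t: 33.18
position: [0.4837, -0.3821, 0.1719]
eef_rot: [0.666, 0.746, -0.001, -0.002]
wrist_force: [0.2, -0.2, 0.9]
finger_gap: 0.0856
```

Run:
```python
from h import *
o=st()
d=cam("wrist");save("w39",d);np.save("w39pose.npy",d["pose"])
print(proj(d,[.484,-.383,.044]))
```

```text
t33.18 pos [ 0.4837 -0.3821  0.1719] q [ 0.666   0.746  -0.0005 -0.0017] F [ 0.1624 -0.1633  0.9026] gap0.0856
[281.5307 204.0105]
```

View pics/w39.png

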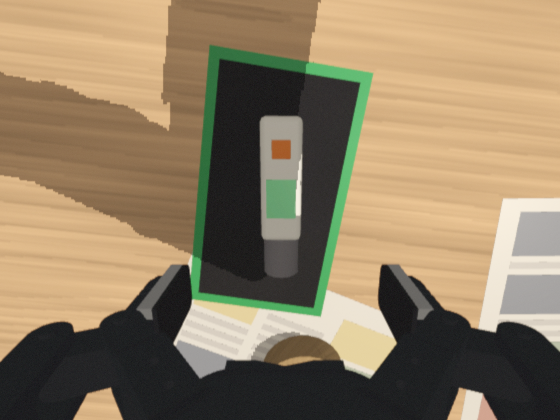

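Run:
```python
from h import *
d=cam("wrist");d["pose"]=np.load("w39pose.npy")
a=onz(d,281,117,.044);b=onz(d,281.5,275,.022);b2=onz(d,281.5,275,.03);print(a,b,b2,np.linalg.norm((b-a)[:2]),np.linalg.norm((b2-a)[:2]))
c=(a+b)/2;print(c, (a+b2)/2,np.arctan2(b[1]-a[1],b[0]-a[0]))
o=st();move([.4865,-.3835,.009],1.687)
```

```text
[ 0.4112 -0.3915  0.044 ] [ 0.564  -0.3743  0.022 ] [ 0.5599 -0.3747  0.03  ] 0.15381840065786873 0.1496327948947866
[ 0.4876 -0.3829  0.033 ] [ 0.4855 -0.3831  0.037 ] 0.11253287500422578
t33.28 pos [ 0.485  -0.3813  0.1742] q [0.6651 0.7467 0.     0.0001] F [-0.1558 -0.4518  0.6189] gap0.0857
shift [-0.0119  0.0059  0.8259] turn [ 0.0003  0.0001 -0.0009] rows 3.9617799486695726
```

>>> play_rows:
  motion: [1,-0.01,0,0.2,0,0,0,1,-0.01,0,0.4,0,0,0,1,-0.01,0,0.6,0,0,0,1,-0.01,0,0.75,0,0,0,1,-0.01,0,0.81,0,0,0,1,-0.01,0,0.81,0,0,0,0,-0.01,0,0.81,0,0,0,0,-0.01,0,0.81,0,0,0,0,-0.01,0,0.81,0,0,0,0,-0.01,0,0.81,0,0,0,0,-0.01,0,0.81,0,0,0]
  grip_force: 50

```text
t: 34.2
position: [0.4857, -0.3851, 0.0141]
eef_rot: [0.666, 0.746, 0.0, 0.002]
wrist_force: [0.5, 0.7, 6.8]
finger_gap: 0.0353
```

Run:
```python
from h import *
o=st()
d=cam("wrist");save("w40",d)
```

```text
t34.20 pos [ 0.4857 -0.3851  0.0141] q [0.6655 0.7464 0.0005 0.0017] F [0.5282 0.7013 6.8034] gap0.0353
```

View pics/w40.png

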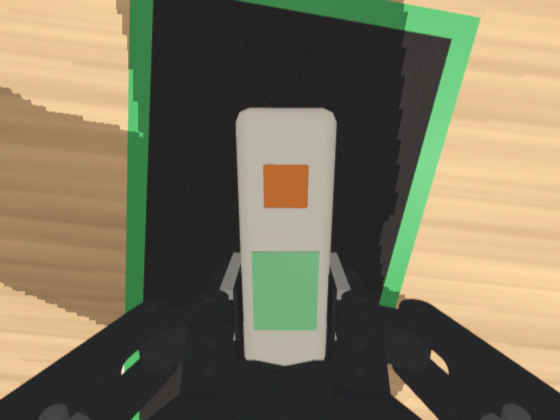

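Gripped squarely. Lift and measure its pose in the tool.

>>> play_rows:
  motion: [0,0,0,-0.1,0,0,0,0,0,0,-0.25,0,0,0,0,0,0,-0.4,0,0,0,0,0,0,-0.55,0,0,0,0,0,0,-0.6,0,0,0,0,0,0,-0.6,0,0,0]

```text
t: 34.75
position: [0.486, -0.3854, 0.1359]
eef_rot: [0.666, 0.746, 0.001, 0.003]
wrist_force: [-0.3, -0.2, -2.2]
finger_gap: 0.0353
```

Run:
```python
from h import *
o=st()
d=cam("wrist");save("w41",d);d["pose"]=d["tool_from_camera"]
print(onz(d,286,109,-.03))
move([.51,-.28,.14],1.687+.67)
```

```text
t34.75 pos [ 0.486  -0.3854  0.1359] q [0.6656 0.7463 0.001  0.0032] F [-0.322  -0.2359 -2.1907] gap0.0353
[ 0.0017 -0.0751 -0.03  ]
shift [ 0.5057  0.1843 -0.0334] turn [ 0.0033  0.0027 -0.8563] rows 5.38176250061132
```

View pics/w41.png

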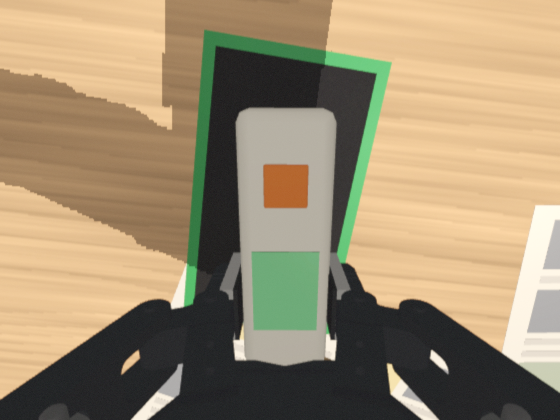

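>>> play_rows:
  motion: [0,0.5,0.18,0,0,0,-0.85,0,0.5,0.18,0,0,0,-0.85,0,0.5,0.18,0,0,0,-0.85,0,0.5,0.18,0,0,0,-0.85,0,0.5,0.18,0,0,0,-0.85,0,0.5,0.18,0,0,0,-0.85,0,0.5,0.18,0,0,0,-0.85]

```text
t: 35.38
position: [0.5076, -0.2803, 0.1297]
eef_rot: [0.383, 0.924, -0.0, -0.002]
wrist_force: [0.7, 0.6, -2.9]
finger_gap: 0.0354
```

Run:
```python
from h import *
o=st()
D=np.array([.5543,-.0103,.057]);a=np.pi/2-.098
c=D-np.array([np.cos(a),np.sin(a),0])*.178; print(c)
move([c[0],c[1],.10],a+np.pi/2)
```

```text
t35.38 pos [ 0.5076 -0.2803  0.1297] q [ 0.3835  0.9236 -0.0001 -0.0018] F [ 0.7359  0.5983 -2.8861] gap0.0354
[ 0.5369 -0.1874  0.057 ]
shift [0.225  0.432  0.1486] turn [-0.0004 -0.0046 -0.8774] rows 5.514399282673054
```

>>> play_rows:
  motion: [0,0.225,0.43,0.14,0,0,-0.88,0,0.225,0.43,0.14,0,0,-0.88,0,0.225,0.43,0.14,0,0,-0.88,0,0.225,0.43,0.14,0,0,-0.88,0,0.225,0.43,0.14,0,0,-0.88,0,0.225,0.43,0.14,0,0,-0.88,0,0.225,0.43,0.14,0,0,-0.88]

```text
t: 35.97
position: [0.5371, -0.1883, 0.1023]
eef_rot: [0.049, 0.999, 0.0, -0.001]
wrist_force: [-0.6, 0.3, -2.7]
finger_gap: 0.0351
```

Run:
```python
from h import *
o=st()
d=cam("wrist");save("w42",d)
move([.5369,-.1874,.049],np.pi-.098)
```

```text
t35.97 pos [ 0.5371 -0.1883  0.1023] q [ 0.0485  0.9988  0.0001 -0.0013] F [-0.6485  0.259  -2.7486] gap0.0351
shift [0.0015 0.0052 0.2678] turn [ 0.0001 -0.0029 -0.0043] rows 1.284593151592269
```

View pics/w42.png

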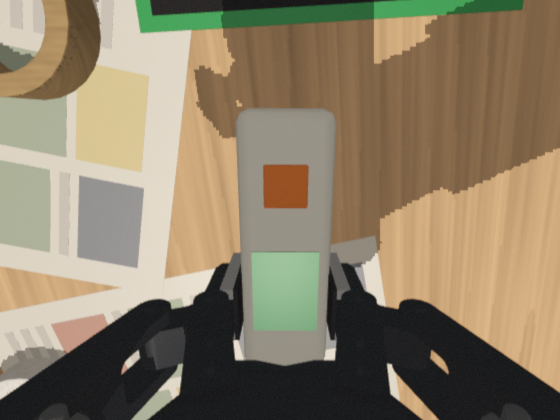

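>>> play_rows:
  motion: [0,0,0.003,0.1,0,0,0,0,0,0.003,0.2,0,0,0,0,0,0.003,0.265,0,0,0,0,0,0.003,0.265,0,0,0,0,0,0.003,0.265,0,0,0,0,0,0.003,0.265,0,0,0]

```text
t: 36.52
position: [0.5385, -0.1882, 0.0514]
eef_rot: [0.05, 0.999, -0.0, 0.0]
wrist_force: [-0.2, 0.1, -4.0]
finger_gap: 0.0352
```

Run:
```python
from h import *
o=st()
Rm=R.from_quat(o["eef_rot"]);c=o["position"]+Rm.apply([0,0,-.008]);x=Rm.apply([0,1,0]);z=-Rm.apply([0,0,1]);y=np.cross(z,x)
v=np.array([.5544,-.0100,.057])-(c+.075*x);print(v@x,v@y,v@z)
s=cam("scene");save("s3",s,(160,80,440,290),2.8);t=cam("top");save("t3",t,(230,160,390,280),5)
print(s["cx"])
```

```text
t36.52 pos [ 0.5385 -0.1882  0.0514] q [ 0.0498  0.9988 -0.0001  0.0002] F [-0.2019  0.0903 -3.9913] gap0.0352
0.10391272501482385 0.0019558476317984557 -0.00235726474138728
280.57059152292084
```

View pics/s3.png

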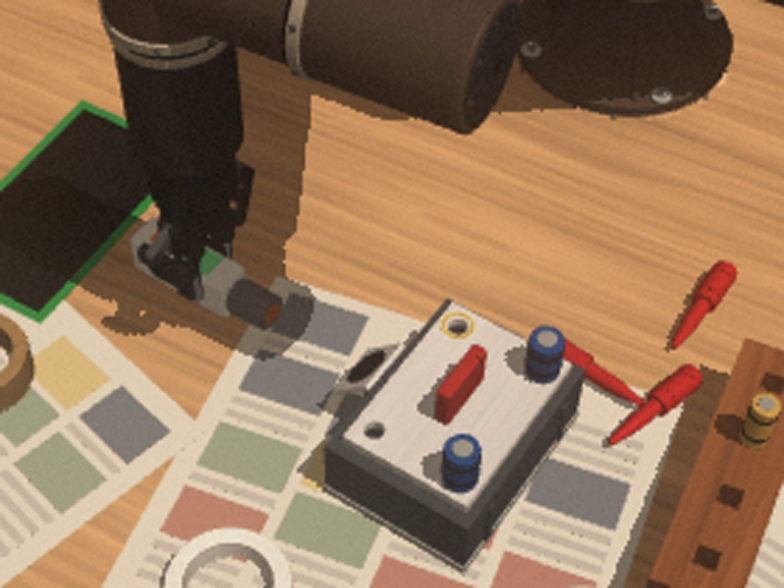

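View pics/t3.png

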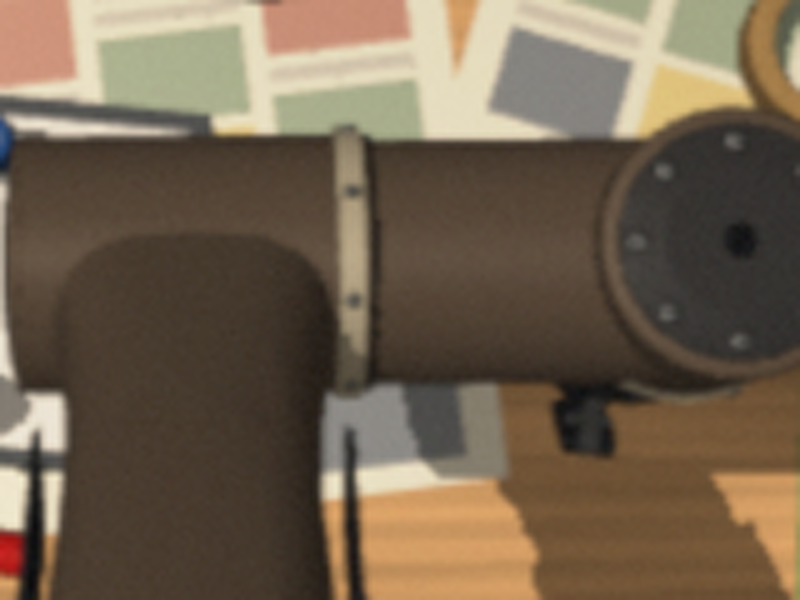

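Nose 10.4 cm from the disc, line of sight within about 2–3 mm of its centre; the scene view agrees. Hold still.

>>> play_rows:
  motion: [0,0,0,0,0,0,0,0,0,0,0,0,0,0,0,0,0,0,0,0,0,0,0,0,0,0,0,0,0,0,0,0,0,0,0,0,0,0,0,0,0,0,0,0,0,0,0,0,0,0,0,0,0,0,0,0,0,0,0,0,0,0,0,0,0,0,0,0,0,0,0,0,0,0,0,0,0,0,0,0,0,0,0,0]

```text
t: 37.62
position: [0.5382, -0.188, 0.0509]
eef_rot: [0.049, 0.999, 0.0, -0.0]
wrist_force: [-0.2, 0.6, -2.5]
finger_gap: 0.0356
```

>>> play_rows:
  motion: [0,0,0,0,0,0,0,0,0,0,0,0,0,0,0,0,0,0,0,0,0,0,0,0,0,0,0,0,0,0,0,0,0,0,0,0,0,0,0,0,0,0,0,0,0,0,0,0,0,0,0,0,0,0,0,0,0,0,0,0,0,0,0,0,0,0,0,0,0,0,0,0,0,0,0,0,0,0,0,0,0,0,0,0]

```text
t: 38.62
position: [0.5382, -0.188, 0.0509]
eef_rot: [0.049, 0.999, -0.0, 0.0]
wrist_force: [0.9, -0.2, -2.5]
finger_gap: 0.0351
```

>>> play_rows:
  motion: [0,0,0,0,0,0,0,0,0,0,0,0,0,0,0,0,0,0,0,0,0,0,0,0,0,0,0,0,0,0,0,0,0,0,0,0,0,0,0,0,0,0,0,0,0,0,0,0,0,0,0,0,0,0,0,0,0,0,0,0,0,0,0,0,0,0,0,0,0,0,0,0,0,0,0,0,0,0,0,0,0,0,0,0]

```text
t: 39.62
position: [0.5382, -0.188, 0.0509]
eef_rot: [0.049, 0.999, -0.0, -0.0]
wrist_force: [0.0, 1.1, -3.1]
finger_gap: 0.0353
```

Run:
```python
from h import *
o=st()
Rm=R.from_quat(o["eef_rot"]);c=o["position"]+Rm.apply([0,0,-.008]);x=Rm.apply([0,1,0]);z=-Rm.apply([0,0,1]);y=np.cross(z,x)
v=np.array([.5544,-.0100,.057])-(c+.075*x);print(v@x,v@y,v@z)
move([.51,-.28,.14],1.687+.67)
```

```text
t39.62 pos [ 0.5382 -0.188   0.0509] q [ 0.0489  0.9988 -0.     -0.    ] F [ 0.0158  1.102  -3.1022] gap0.0353
0.10371042350531544 0.001246420690340363 -0.0019069876070529244
shift [ 0.0952 -0.4717 -0.4454] turn [-0.      0.      0.8743] rows 5.494917074231419
```

>>> play_rows:
  motion: [0,0,-0.1,-0.2,0,0,0.1,0,0,-0.2,-0.4,0,0,0.25,0,0.09,-0.47,-0.44,0,0,0.87,0,0.09,-0.47,-0.44,0,0,0.87,0,0.09,-0.47,-0.44,0,0,0.87,0,0.09,-0.47,-0.44,0,0,0.87,0,0.09,-0.47,-0.44,0,0,0.87,0,0.09,-0.47,-0.44,0,0,0.87]

```text
t: 40.28
position: [0.5109, -0.2798, 0.1389]
eef_rot: [0.379, 0.925, 0.0, -0.0]
wrist_force: [-0.3, 0.8, -2.2]
finger_gap: 0.0355
```

Run:
```python
from h import *
o=st()
move([.4895,-.392,.12],1.6)
```

```text
t40.28 pos [ 0.5109 -0.2798  0.1389] q [ 0.3792  0.9253  0.     -0.    ] F [-0.2973  0.7695 -2.248 ] gap0.0355
shift [-0.3173 -0.4749  0.0943] turn [-0.0001 -0.0001  0.9725] rows 6.111830281767318
```

>>> play_rows:
  motion: [0,-0.32,-0.475,0.1,0,0,0.97,0,-0.32,-0.475,0.1,0,0,0.97,0,-0.32,-0.475,0.1,0,0,0.97,0,-0.32,-0.475,0.1,0,0,0.97,0,-0.32,-0.475,0.1,0,0,0.97,0,-0.32,-0.475,0.1,0,0,0.97,0,-0.32,-0.475,0.1,0,0,0.97,0,-0.32,-0.475,0.1,0,0,0.97,0,-0.32,-0.475,0.1,0,0,0.97]

```text
t: 41.03
position: [0.4898, -0.3919, 0.1188]
eef_rot: [0.695, 0.719, -0.0, -0.0]
wrist_force: [-0.9, 0.0, -2.6]
finger_gap: 0.0355
```

Run:
```python
from h import *
o=st()
d=cam("wrist");save("w43",d)
move([.4895,-.392,.0145],1.6)
```

```text
t41.03 pos [ 0.4898 -0.3919  0.1188] q [ 0.695   0.719  -0.     -0.0001] F [-0.8623  0.027  -2.6422] gap0.0355
shift [-0.0002 -0.0015  0.522 ] turn [-0.0001 -0.      0.0048] rows 2.503710568249769
```

View pics/w43.png

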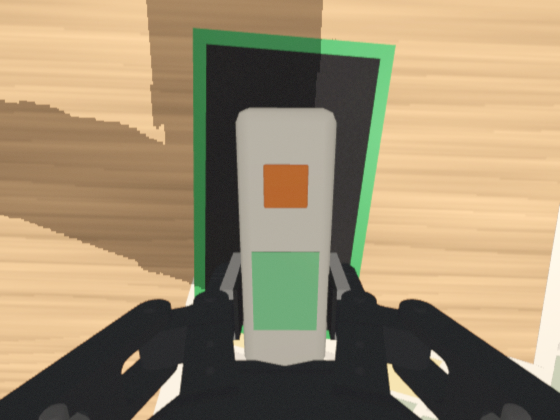

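Over the mat's middle. Lower gently.

>>> play_rows:
  motion: [0,0,0,0.15,0,0,0,0,0,0,0.3,0,0,0,0,0,0,0.42,0,0,0,0,0,0,0.49,0,0,0,0,0,0,0.515,0,0,0,0,0,0,0.52,0,0,0,0,0,0,0.52,0,0,0]

```text
t: 41.67
position: [0.4901, -0.3923, 0.0153]
eef_rot: [0.696, 0.718, -0.0, 0.0]
wrist_force: [0.5, 0.2, -2.5]
finger_gap: 0.0353
```

>>> play_rows:
  motion: [0,0,0,0.008,0,0,0,0,0,0,0.01,0,0,0,0,0,0,0.01,0,0,0]

```text
t: 41.92
position: [0.4906, -0.3926, 0.0141]
eef_rot: [0.697, 0.717, 0.0, 0.001]
wrist_force: [-0.3, 1.8, 3.9]
finger_gap: 0.0351
```

Touching the bench. Release and rise.

>>> play_rows:
  motion: [1,0,0,0,0,0,0,1,0,0,0,0,0,0,1,0,0,0,0,0,0,1,0,0,0,0,0,0,1,0,0,-0.2,0,0,0,1,0,0,-0.4,0,0,0,1,0,0,-0.6,0,0,0,1,0,0,-0.8,0,0,0,1,0,0,-1,0,0,0,1,0,0,-1,0,0,0]

```text
t: 42.75
position: [0.4929, -0.3948, 0.2226]
eef_rot: [0.697, 0.717, 0.001, 0.007]
wrist_force: [1.0, -0.5, 1.7]
finger_gap: 0.085
```

Run:
```python
from h import *
o=st()
d=cam("wrist");save("w44",d)
s=cam("scene");save("s4",s,s=1.4);t=cam("top");save("t4",t,(90,130,460,310),2.1)
```

```text
t42.75 pos [ 0.4929 -0.3948  0.2226] q [0.6968 0.7173 0.0013 0.0067] F [ 0.9692 -0.4983  1.7464] gap0.0850
```

View pics/w44.png

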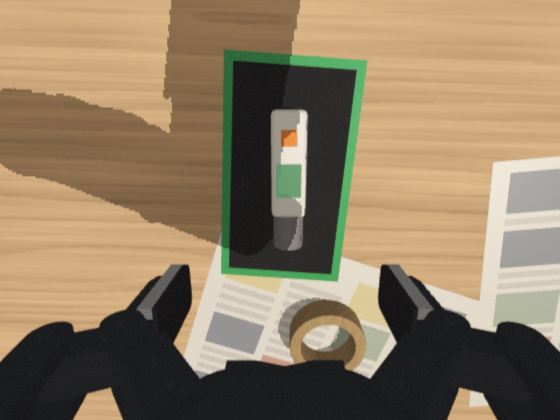

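View pics/s4.png

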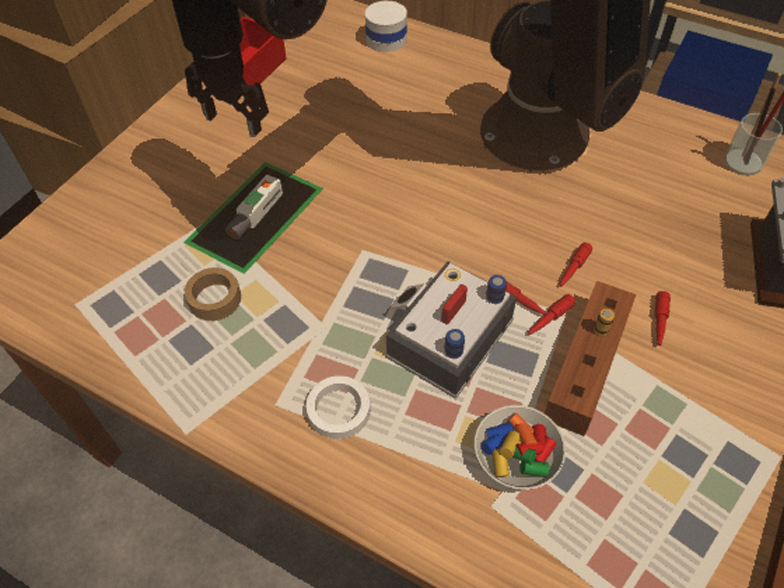

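View pics/t4.png

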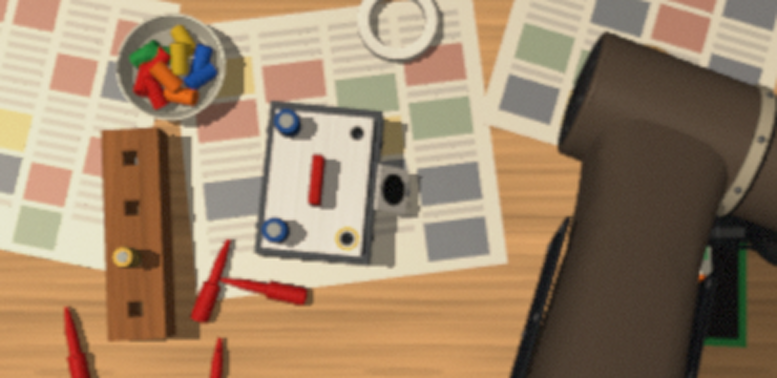

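All checks look right: bolts flush, pin in the rack, thermometer in the middle of its mat, tapes and bowl where they were. Hand in.

Run:
```python
from h import *
print(workorder.sign_off()); st()
```

```text
the job is handed in; nothing more can be done
None
the job is handed in; nothing more can be done
```

I did every step in order and handed the job in at about 43 s; no verdict was reported.

**What was done**
- **Cover and pin:** I set the cover on the mould with the yellow rings together. I then pushed the drift pin home through them, with about 38 N of contact at the expected height.
- **Bolts:** Two bolts were in the rack. Both went in with the pin still in place: one in the hole at (+65, +42), the other in the hole at (-65, +42). Each stopped at its seated height.
- **Pin back:** I pulled the pin and stood it back in its original rack hole.
- **Thermometer:** I held it level about 10.4 cm from the disc for 3 s. By my calculation the line of sight passed 2–3 mm from the disc's centre. Then I laid it flat in the middle of its mat.

**Last checks**
- The final wrist, scene and top pictures showed the cover square on the mould, both bolts seated and the pin in the rack. The thermometer lay in the middle of the mat, and the tapes and bowl looked unmoved.

**What disagreed or was unexpected**
- The top camera read about 5 mm away from the wrist camera throughout. I used the wrist camera, and all the fits agreed with it.
- Early on, the red look-alikes fell over. They seem to have been balanced on their tips, and I saw no sign that the arm touched them. I left them where they lay.

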